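Rake forged blanks into a slotted tray and comb them up to the stop

ROBOT

A 6-joint arm with a two-finger parallel gripper is mounted at the origin on the work surface. World frame = base frame: x ahead of the robot, y to its left, z up, the work surface at z = 0. Lengths are in m, angles in rad, forces in N, time in s.
With the tool pointing down it reaches from about 0.3 to 0.775 m from the base axis. Payload 14.6 kg.
Tool frame: the origin (TCP) lies between the finger pads; the fingertips stand 8 mm ahead of it and the grasp point (between the pads) lies 11 mm behind it; z points along the fingers, y is the direction in which the jaws open and shut (so a half turn about z gives the same grasp; the last joint's range is limited). The gripper opens to 94 mm and grips with 3 to 60 N. Pads are 16 mm wide; open, the fingers measure 119 mm over their backs; the gripper's body (75 mm by 177 mm) begins 78 mm behind the grasp point.
Start: joints at [1.139, 0.3, 1.521, -0, 1.321, -0.067], TCP at [0.196, 0.514, 0.213] pointing down, gripper open.
Joint ranges: [-3.03, 3.03], [-0.79, 2.21], [0.23, 2.52], [-1.04, 4.18], [0, 3.07], [-2.55, 2.55]. Speed limits (rad/s): [2.22, 2.22, 2.57, 3.14, 3.14, 3.14].

INTERFACE

Orientations are given as [roll, pitch, yaw] about the fixed x, y, z axes, in that order (R = Rz(yaw) Ry(pitch) Rx(roll)).
In Python, from station import ctrl, viewer, workorder gives the robot as it stands.
- The arm moves only by the tool play_rows, never from a script. Its argument "commands" is a list of rows, each an object of numbers: "dx", "dy", "dz": the shift along the tool's x, y, z in m; "ax", "ay", "az": the turn, a rotation vector about the tool's x, y, z in degrees. In form: [{"dx": .., "dy": .., "dz": .., "ax": .., "ay": .., "az": ..}, ...]. A call has exactly 5 rows; each row shifts and turns the pose as measured when the row begins, along the tool's axes as they then stand; what a row does not reach is not made up. A row lasts 1/12 s, in which the tool goes at most 41.7 mm and 7.16 degrees, less where a joint would pass 70% of its speed; a pose out of reach is approached as far as the arm can. A call with a gripper value outside its range is refused whole. "claw" is the opening, from 0 (shut) to 1 (fully open), set as the call begins (left out, the last holds). The fingers move at their own pace and stop on an object; "squeeze" is the grip in N (left out, the last holds). Time passes only in rows, so rows that do not move let the fingers close, or fill a call up. It gives the time, the measured TCP pose, the force and the opening at its end, in the units of the state.
- ctrl.get_obs(): the state, without advancing time (a new reading comes with each control period).
- viewer.camera(name): name is "scene" or "top" or "wrist"; returns the picture (400x640x3 uint8, red, green, blue); there is no depth.
- viewer.camera_model(name): a dict with "K" (3x3 intrinsics, pixels), "dist_coeffs" ([k1, k2, p1, p2, k3] as OpenCV has them; the pictures are not rectified), "pose" (4x4, takes a point from camera to world coordinates); the wrist camera has in their place "T_tool_cam" (4x4, takes a point from camera to tool coordinates, whose origin is the TCP and whose axes are the flange's). Camera axes: x right, y down, z forward; pixel columns grow to the right and rows downward; lengths in m; the calibration is good to about 2 mm. A picture is of the moment at which its call begins: read the wrist's pose just before it. camera_model takes no time and is no camera call.
- workorder.hand_in(): hands the job in, once; it reports no verdict.
The state is a dict: "time_s": time; "qpos": joint angles; "joint_vel": joint speeds; "tau": joint torques, N m; "ee_pos": TCP position; "eef_rot": TCP orientation; "force": force on the tool from outside, world axes, zero at the start; "moment": the same for the moment, N m; "grip_width": finger opening in m.
Only numpy, scipy, OpenCV 4.12 (cv2) and the standard library are available. Lean on these libraries where they do the work, as an engineer would, in place of code of your own. Each camera call takes 0.05 s, during which the arm holds its last target. There are 200 camera calls.

TASK

Four steel blanks were tipped into the slotted tray and need racking for the forge. Take the rake from its rest, set its tines lightly down on the tray's flat ledge behind the loose blanks and rake across the ribs until every blank has dropped into a slot; then turn the rake, put its tines down into the slots and comb the blanks along until all four are pressed firmly against the red stop bar, with about 10 to 15 N and no harder than 30 N. Stand the rake upright back in its rest and let go; move the blanks only with the rake, never with the gripper, and leave everything else on the bench where it is.

Things in the scene. Friction and masses are not known exactly. Their poses are not given: they have to be found in the camera images.
- tray: fixed slotted tray, 215 x 200 mm. Origin: underside. x along the slots: plate from -97 to 118 mm. Bed 6 mm up. Six slots 14 mm wide, centres y -20, 0, 20, 40, 60, 80; between them ribs 6 mm thick, round tops 19 mm up. At -y a flat ledge, y -105 to -33, also 19 mm up. Side wall y 87 to 93, 32 mm up. The -x end is open.
- stop: red toothed stop bar across the slots, fixed, set differently each time (face at tray x 70 to 98 mm). Origin in the plane of its working face, which looks to -x, at tray y = 0 and the height of the tray's underside; axes as the tray's. 12 mm thick; teeth reach down into every slot; bar top at z 34 mm. Press the blanks on it with 10 to 15 N together, never over 30 N.
- rake: hand rake, 400 g, symmetric. Origin midway between the tine tips, z up, x along the tine row. Six tines 8 mm thick with ball tips at x -50, -30 .. 50 (pitch 20 as the slots), 36 mm long; bar 116 x 30 mm, z 36 to 46; wooden grip 84 (x) x 24 (y) mm, z 62 to 98, to be pinched across y at z about 80. On the tray 3 to 8 N is light; never over 35 N.
- rest: fixed wooden rest for the rake, foot 150 x 80 mm, origin: underside. Two cheeks along x, 47 mm high, with a 16 mm slot between them at y -8 to 8. The rake stands with its tines in the slot, row along x (either way round), its bar on the cheeks, tips 11 mm above the bench.
- blank_a: round oiled steel blank (slides at about 0.3), 12 mm across, 100 mm long, about 90 g; origin at mid-length on its axis, x along it. It starts askew on top of the ribs; lying in a slot its axis is 12 mm above the tray's underside.
- blank_b: round oiled steel blank (slides at about 0.3), 12 mm across, 100 mm long, about 90 g; origin at mid-length on its axis, x along it. It starts askew on top of the ribs; lying in a slot its axis is 12 mm above the tray's underside.
- blank_c: round oiled steel blank (slides at about 0.3), 12 mm across, 100 mm long, about 90 g; origin at mid-length on its axis, x along it. It starts askew on top of the ribs; lying in a slot its axis is 12 mm above the tray's underside.
- blank_d: round oiled steel blank (slides at about 0.3), 12 mm across, 100 mm long, about 90 g; origin at mid-length on its axis, x along it. It starts in the slot at tray y 60, short of the stop.
There are look-alikes about, which are no part of the job. Of the things that look like the rake, the middle-sized one is meant. Leave any pink or yellow look-alike of the blank_d alone.

How it is judged:
By the outcome, as a careful person would: the job done as asked, in the order asked, and still so for the second after the job is handed in, with the robot touching nothing.
It also fails if it takes over 72 s, if anything falls off the work surface, if the arm or the gripper's body presses on something with over 40 N, if the wrist force passes 120 N, or if a joint passes its speed limit or range.

## Working session

There is one attempt and no reset: what is moved stays moved. The work goes in short steps, Python scripts to look and compute and a tool call to move; the robot and the scene stay as the last step left them, time stands still between calls to the robot, and variables do not carry over. Pictures are saved under pics/ and viewed, about 8 in all and at most 12, crops included, and the job is handed in when it is done.

Besides the shell and the picture viewer there is one more tool, called after "Emit:" in YAML: its name, and indented under it one key for each argument. play_rows: Moves the arm, as the interface text tells. Its arguments: {"type":"object","properties":{"commands":{"type":"array","items":{"type":"object","properties":{"dx":{"type":"number"},"dy":{"type":"number"},"dz":{"type":"number"},"ax":{"type":"number"},"ay":{"type":"number"},"az":{"type":"number"}}}},"claw":{"type":"number"},"squeeze":{"type":"number"}},"required":["commands"]}

```bash
ls; mkdir -p pics
python3 - <<'E'
from station import ctrl, viewer, workorder
import cv2,numpy as np
np.set_printoptions(precision=4,suppress=True)
o=ctrl.get_obs();print(o)
for n in ["scene","top"]:
    im=viewer.camera(n);cv2.imwrite(f"pics/{n}0.png",im[:,:,::-1])
    m=viewer.camera_model(n);print(n,m)
print(viewer.camera_model("wrist"))
E
```

```text
pics
{'time_s': 0.0, 'qpos': array([ 1.1394,  0.3005,  1.5216,  0.    ,  1.3207, -0.0666]), 'joint_vel': array([ 0.0016,  0.0004,  0.0006,  0.    , -0.002 ,  0.0001]), 'tau': array([  0.0007, -53.182 , -35.2721,   0.0709,   0.0244,  -0.    ]), 'ee_pos': array([0.1961, 0.5136, 0.2129]), 'eef_rot': array([-3.1404, -0.0001,  2.7768]), 'force': array([ 0.4525, -0.7183, -0.7172]), 'moment': array([-0.0132, -0.0126, -0.0618]), 'grip_width': 0.09385032264494937}
scene {'K': array([[385.2487,   0.    , 318.1068],
       [  0.    , 385.2487, 195.1177],
       [  0.    ,   0.    ,   1.    ]]), 'dist_coeffs': array([-0.0319,  0.    ,  0.    ,  0.    ,  0.    ]), 'pose': array([[-0.8584,  0.3786, -0.3462,  0.772 ],
       [ 0.5127,  0.609 , -0.6052,  0.4762],
       [-0.0183, -0.697 , -0.7168,  0.6194],
       [ 0.    ,  0.    ,  0.    ,  1.    ]])}
top {'K': array([[494.01  ,   0.    , 323.8541],
       [  0.    , 494.01  , 198.3278],
       [  0.    ,   0.    ,   1.    ]]), 'dist_coeffs': array([-0.0055,  0.    ,  0.    ,  0.    ,  0.    ]), 'pose': array([[ 0.0243, -0.9895,  0.1426,  0.3057],
       [-0.9994, -0.0278, -0.0222, -0.0147],
       [ 0.026 , -0.142 , -0.9895,  1.3241],
       [ 0.    ,  0.    ,  0.    ,  1.    ]])}
{'K': array([[290.5416,   0.    , 321.7719],
       [  0.    , 290.5416, 203.1055],
       [  0.    ,   0.    ,   1.    ]]), 'dist_coeffs': array([0.0027, 0.    , 0.    , 0.    , 0.    ]), 'T_tool_cam': array([[ 0.0016, -0.9719, -0.2353,  0.0683],
       [ 1.    ,  0.0015,  0.0007, -0.0005],
       [-0.0003, -0.2353,  0.9719, -0.1725],
       [ 0.    ,  0.    ,  0.    ,  1.    ]])}
```

View pics/scene0.png

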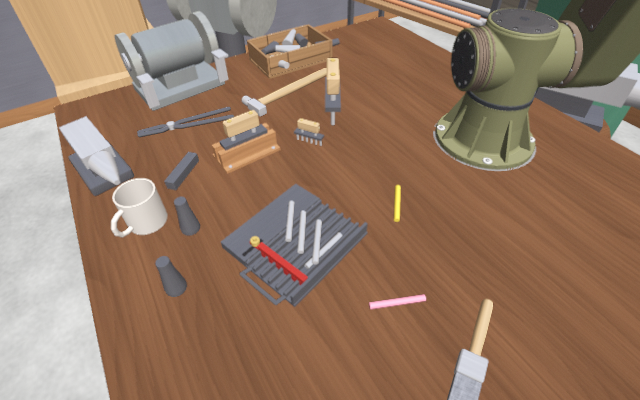

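View pics/top0.png

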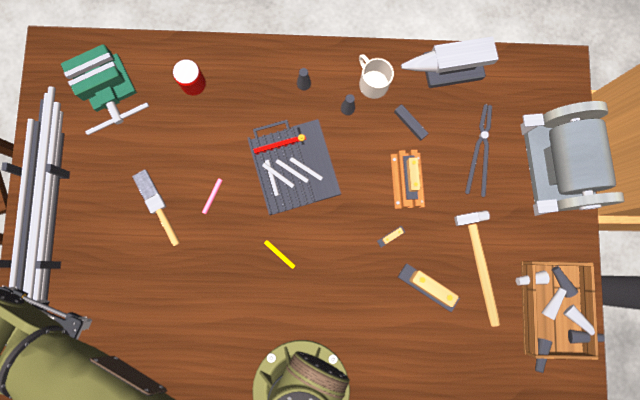

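Scene: three rakes: in the rest (243,140 scene / 410,178 top), small (308,130 / 392,236), large (333,95 / 430,288). The one in the rest is middle-sized, so it is the one meant. The tray is at top (295,167), and the yellow and pink rods are off it. I'll confirm this in a crop.

```bash
cat > h.py <<'E'
from station import ctrl, viewer, workorder
import cv2,numpy as np
from scipy.spatial.transform import Rotation as R
np.set_printoptions(precision=4,suppress=True)
def cam(n):
    m=viewer.camera_model(n)
    if n=="wrist":
        o=ctrl.get_obs();T=np.eye(4);T[:3,:3]=R.from_euler('xyz',o['eef_rot']).as_matrix();T[:3,3]=o['ee_pos'];P=T@m["T_tool_cam"]
    else: P=m["pose"]
    return m["K"],m["dist_coeffs"],P
def rays(c,px):
    K,d,P=c;u=cv2.undistortPoints(np.array(px,float).reshape(-1,1,2),K,d)[:,0]
    return P[:3,3],np.c_[u,np.ones(len(u))]@P[:3,:3].T
def plane(c,px,z):
    o,r=rays(c,px);return o+r*((z-o[2])/r[:,2])[:,None]
def proj(c,X):
    K,d,P=c;T=np.linalg.inv(P);return cv2.projectPoints(np.array(X,float).reshape(-1,1,3),cv2.Rodrigues(T[:3,:3])[0],T[:3,3],K,d)[0][:,0]
def tri(c1,p1,c2,p2):
    A=[];b=[]
    for c,p in((c1,p1),(c2,p2)):
        o,r=rays(c,[p]);r=r[0]/np.linalg.norm(r[0]);M=np.eye(3)-np.outer(r,r);A.append(M);b.append(M@o)
    return np.linalg.lstsq(np.vstack(A),np.hstack(b),rcond=None)[0]
E
python3 - <<'E'
import cv2,numpy as np
t=cv2.imread('pics/top0.png');s=cv2.imread('pics/scene0.png')
a=cv2.resize(t[110:230,235:435],None,fx=4,fy=4,interpolation=cv2.INTER_CUBIC)
cv2.imwrite('pics/c1.png',a)
b=cv2.resize(s[100:310,205:375],None,fx=2.85,fy=2.85,interpolation=cv2.INTER_CUBIC);print(b.shape)
cv2.imwrite('pics/c2.png',b[:598])
E
```

```text
(598, 484, 3)
```

View pics/c1.png

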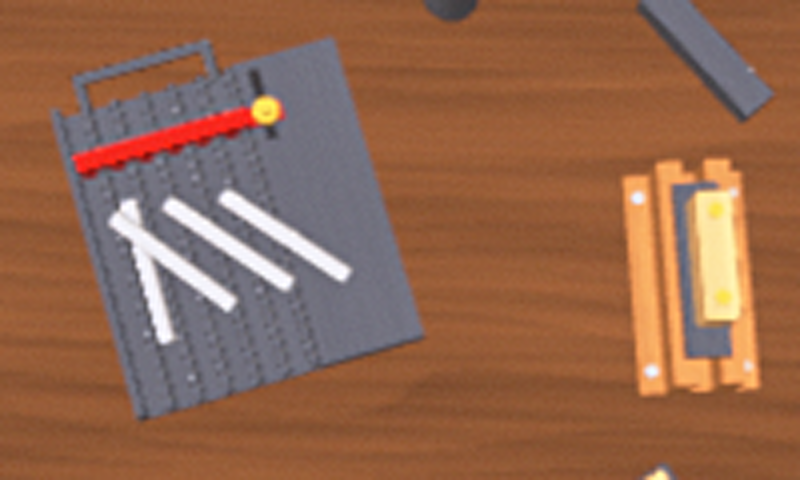

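View pics/c2.png

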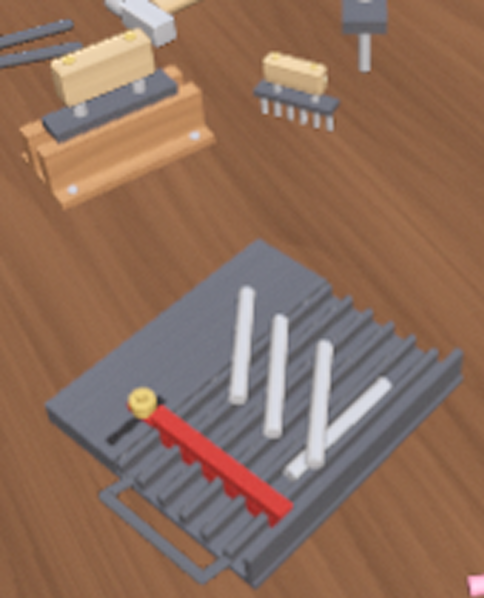

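Crops: the rake in the rest (top crop 712,255) is clearly larger than the small one and smaller than the large one, so it is the one meant. Three askew blanks lie on the ribs, and blank_d is in slot 60 under the leftmost. Next I'll compute rough poses.

```bash
cat > m1.py <<'E'
from h import *
ct,cs=cam('top'),cam('scene')
T=lambda u,v:(235+u/4,110+v/4)
S=lambda u,v:(205+u/2.85,100+v/2.85)
tp=plane(ct,[T(331,38),T(424,338)],.019);tw=plane(ct,[T(140,418),T(55,112)],.032)
print('tray top',tp,tw)
print('tri far-ledge',tri(ct,T(331,38),cs,S(47,406)),'near-ledge',tri(ct,T(424,336),cs,S(260,240)),'near wall',tri(ct,T(140,416),cs,S(462,352)))
for d in ((tp[0]-tp[1]),(tw[1]-tw[0])): print(np.linalg.norm(d),np.degrees(np.arctan2(d[1],d[0])))
# grip top corners: top crop vs scene crop
print('grip screw dots', tri(ct,T(716,208),cs,S(62,68)))
g=[tri(ct,T(693,192),cs,S(152,32)),]
print('grip corner pts', plane(ct,[T(693,192),T(732,190),T(740,318),T(703,324)],.109))
print('rest foot', plane(ct,[T(622,178),T(640,394),T(738,388+0)],.012))
print('screws rest',plane(ct,[T(638,198),T(652,371),T(748,366),T(734,192)],.012))
for nm,a,b in (('l',(113,219),(233,305)),('m',(170,203),(288,284)),('r',(226,195),(346,274)),('d',(128,203),(167,340))):
    print(nm,plane(ct,[T(*a),T(*b)],.025 if nm!='d' else .012)[:,:2])
print('stop',plane(ct,[T(75,160),T(280,108)],.034))
E
python3 m1.py
```

```text
tray top [[ 0.7108 -0.0221  0.019 ]
 [ 0.5054 -0.0897  0.019 ]] [[0.4451 0.0965 0.032 ]
 [0.6495 0.1615 0.032 ]]
tri far-ledge [ 0.71   -0.0215  0.0177] near-ledge [ 0.5061 -0.0891  0.0164] near wall [0.4459 0.0972 0.0304]
0.21622031297468056 18.214269193656456
0.21453810576902071 17.6385410274527
grip screw dots [ 0.5826 -0.2695  0.1011]
grip corner pts [[ 0.5897 -0.2528  0.109 ]
 [ 0.5918 -0.2776  0.109 ]
 [ 0.5099 -0.2824  0.109 ]
 [ 0.5054 -0.2591  0.109 ]]
rest foot [[ 0.6207 -0.2232  0.012 ]
 [ 0.4726 -0.236   0.012 ]
 [ 0.4784 -0.3022  0.012 ]]
screws rest [[ 0.6071 -0.2342  0.012 ]
 [ 0.4884 -0.2441  0.012 ]
 [ 0.4936 -0.3091  0.012 ]
 [ 0.6133 -0.2999  0.012 ]]
l [[0.5791 0.1204]
 [0.5231 0.0383]]
m [[0.5912 0.0828]
 [0.5384 0.0022]]
r [[ 0.5978  0.0455]
 [ 0.5463 -0.0363]]
d [[0.5932 0.1121]
 [0.5003 0.0822]]
stop [[0.6165 0.1464 0.034 ]
 [0.6565 0.0109 0.034 ]]
```

```bash
cat > plan.py <<'E'
# plan.py x y z yaw_deg nrows : tool-axis rows for a straight move with the tool pointing down
from h import *
import sys
x,y,z,yw,n=map(float,sys.argv[1:6]);n=int(n)
o=ctrl.get_obs();p=o['ee_pos'];Rm=R.from_euler('xyz',o['eef_rot']);G=R.from_euler('xyz',[np.pi,0,np.radians(yw)])
rv=(Rm.inv()*G).as_rotvec(degrees=True)
if len(sys.argv)>6 and abs(rv[2])>1: rv=rv+0
step=(np.array([x,y,z])-p)/n
print('from',p,np.degrees(o['eef_rot']),'F',o['force'],'t',o['time_s'],'w',o['grip_width'])
for i in range(n):
    Ri=Rm*R.from_rotvec(rv*i/n,degrees=True)
    print(np.round(Ri.inv().apply(step)*1000,1), end=' ' if i%5<4 else '\n')
print('turn/row',rv/n)
E
python3 plan.py .52 -.2 .26 4.3 25
```

```text
from [0.1961 0.5136 0.2129] [-179.9407   -0.003   159.0999] F [-0.3698 -0.5989 -0.4864] t 0.1 w 0.09397216618597529
[-22.3 -22.   -1.9] [-24.5 -19.5  -1.9] [-26.5 -16.8  -1.9] [-28.1 -13.8  -1.9] [-29.5 -10.7  -1.9]
[-30.5  -7.4  -1.9] [-31.1  -4.1  -1.9] [-31.3  -0.7  -1.9] [-31.2   2.6  -1.9] [-30.8   6.   -1.9]
[-29.9   9.3  -1.9] [-28.8  12.5  -1.9] [-27.3  15.5  -1.9] [-25.4  18.3  -1.9] [-23.3  21.   -1.9]
[-20.9  23.4  -1.9] [-18.3  25.5  -1.9] [-15.4  27.3  -1.9] [-12.4  28.8  -1.9] [-9.2 30.  -1.9]
[-5.9 30.8 -1.9] [-2.5 31.2 -1.9] [ 0.8 31.3 -1.9] [ 4.2 31.1 -1.9] [ 7.5 30.4 -1.9]
turn/row [-0.0009  0.0032  6.192 ]
```

Emit:
play_rows:
  commands:
    - {"dx": -0.022, "dy": -0.022, "dz": -0.002, "az": 6.2}
    - {"dx": -0.025, "dy": -0.02, "dz": -0.002, "az": 6.2}
    - {"dx": -0.027, "dy": -0.017, "dz": -0.002, "az": 6.2}
    - {"dx": -0.028, "dy": -0.014, "dz": -0.002, "az": 6.2}
    - {"dx": -0.03, "dy": -0.011, "dz": -0.002, "az": 6.2}
  claw: 1
  squeeze: 40

```text
validation failed for argument at $.co...
```

Emit:
play_rows:
  commands:
    - {"dx": -0.031, "dy": -0.007, "dz": -0.002, "az": 6.2}
    - {"dx": -0.031, "dy": -0.004, "dz": -0.002, "az": 6.2}
    - {"dx": -0.031, "dy": -0.001, "dz": -0.002, "az": 6.2}
    - {"dx": -0.031, "dy": 0.003, "dz": -0.002, "az": 6.2}
    - {"dx": -0.031, "dy": 0.006, "dz": -0.002, "az": 6.2}

```text
validation failed for argument at $.co...
```

Emit:
play_rows:
  commands:
    - {"dx": -0.03, "dy": 0.009, "dz": -0.002, "az": 6.2}
    - {"dx": -0.029, "dy": 0.012, "dz": -0.002, "az": 6.2}
    - {"dx": -0.027, "dy": 0.015, "dz": -0.002, "az": 6.2}
    - {"dx": -0.025, "dy": 0.018, "dz": -0.002, "az": 6.2}
    - {"dx": -0.023, "dy": 0.021, "dz": -0.002, "az": 6.2}

```text
validation failed for argument at $.co...
```

Emit:
play_rows:
  commands:
    - {"dx": -0.021, "dy": 0.023, "dz": -0.002, "az": 6.2}
    - {"dx": -0.018, "dy": 0.025, "dz": -0.002, "az": 6.2}
    - {"dx": -0.015, "dy": 0.027, "dz": -0.002, "az": 6.2}
    - {"dx": -0.012, "dy": 0.029, "dz": -0.002, "az": 6.2}
    - {"dx": -0.009, "dy": 0.03, "dz": -0.002, "az": 6.2}

```text
validation failed for argument at $.co...
```

Emit:
play_rows:
  commands:
    - {"dx": -0.006, "dy": 0.031, "dz": -0.002, "az": 6.2}
    - {"dx": -0.002, "dy": 0.031, "dz": -0.002, "az": 6.2}
    - {"dx": 0.001, "dy": 0.031, "dz": -0.002, "az": 6.2}
    - {"dx": 0.004, "dy": 0.031, "dz": -0.002, "az": 6.2}
    - {"dx": 0.008, "dy": 0.03, "dz": -0.002, "az": 6.2}

```text
validation failed for argument at $.co...
```

All six keys are probably required.

Emit:
play_rows:
  commands:
    - {"dx": -0.022, "dy": -0.022, "dz": -0.002, "ax": 0, "ay": 0, "az": 6.2}
    - {"dx": -0.025, "dy": -0.02, "dz": -0.002, "ax": 0, "ay": 0, "az": 6.2}
    - {"dx": -0.027, "dy": -0.017, "dz": -0.002, "ax": 0, "ay": 0, "az": 6.2}
    - {"dx": -0.028, "dy": -0.014, "dz": -0.002, "ax": 0, "ay": 0, "az": 6.2}
    - {"dx": -0.03, "dy": -0.011, "dz": -0.002, "ax": 0, "ay": 0, "az": 6.2}
  claw: 1
  squeeze: 40

```text
time_s: 0.52
ee_pos: [0.2594, 0.3663, 0.2201]
eef_rot: [-3.136, 0.002, 2.223]
force: [0.6, 0.0, 1.3]
grip_width: 0.0941
```

Emit:
play_rows:
  commands:
    - {"dx": -0.031, "dy": -0.007, "dz": -0.002, "ax": 0, "ay": 0, "az": 6.2}
    - {"dx": -0.031, "dy": -0.004, "dz": -0.002, "ax": 0, "ay": 0, "az": 6.2}
    - {"dx": -0.031, "dy": -0.001, "dz": -0.002, "ax": 0, "ay": 0, "az": 6.2}
    - {"dx": -0.031, "dy": 0.003, "dz": -0.002, "ax": 0, "ay": 0, "az": 6.2}
    - {"dx": -0.031, "dy": 0.006, "dz": -0.002, "ax": 0, "ay": 0, "az": 6.2}

```text
time_s: 0.93
ee_pos: [0.3221, 0.2146, 0.2302]
eef_rot: [-3.136, 0.006, 1.655]
force: [0.3, 0.8, 0.1]
grip_width: 0.0938
```

Emit:
play_rows:
  commands:
    - {"dx": -0.03, "dy": 0.009, "dz": -0.002, "ax": 0, "ay": 0, "az": 6.2}
    - {"dx": -0.029, "dy": 0.012, "dz": -0.002, "ax": 0, "ay": 0, "az": 6.2}
    - {"dx": -0.027, "dy": 0.015, "dz": -0.002, "ax": 0, "ay": 0, "az": 6.2}
    - {"dx": -0.025, "dy": 0.018, "dz": -0.002, "ax": 0, "ay": 0, "az": 6.2}
    - {"dx": -0.023, "dy": 0.021, "dz": -0.002, "ax": 0, "ay": 0, "az": 6.2}

```text
time_s: 1.35
ee_pos: [0.3785, 0.0617, 0.2411]
eef_rot: [-3.14, 0.008, 1.087]
force: [0.6, -0.2, -0.4]
grip_width: 0.094
```

Emit:
play_rows:
  commands:
    - {"dx": -0.021, "dy": 0.023, "dz": -0.002, "ax": 0, "ay": 0, "az": 6.2}
    - {"dx": -0.018, "dy": 0.025, "dz": -0.002, "ax": 0, "ay": 0, "az": 6.2}
    - {"dx": -0.015, "dy": 0.027, "dz": -0.002, "ax": 0, "ay": 0, "az": 6.2}
    - {"dx": -0.012, "dy": 0.029, "dz": -0.002, "ax": 0, "ay": 0, "az": 6.2}
    - {"dx": -0.009, "dy": 0.03, "dz": -0.002, "ax": 0, "ay": 0, "az": 6.2}

```text
time_s: 1.77
ee_pos: [0.4321, -0.0929, 0.2519]
eef_rot: [3.139, 0.008, 0.517]
force: [0.2, 0.9, -0.3]
grip_width: 0.0939
```

```bash
python3 plan.py .50 -.19 .26 4.3 10
```

```text
from [ 0.4321 -0.0929  0.2519] [179.8515   0.4343  29.6172] F [ 0.1979  0.86   -0.2823] t 1.7667 w 0.09390596054986802
[ 1.1 11.8 -0.8] [ 1.6 11.7 -0.8] [ 2.1 11.7 -0.8] [ 2.6 11.6 -0.8] [ 3.2 11.4 -0.8]
[ 3.7 11.3 -0.8] [ 4.2 11.1 -0.8] [ 4.6 10.9 -0.8] [ 5.1 10.7 -0.8] [ 5.6 10.5 -0.8]
turn/row [0.0242 0.0394 2.5318]
```

Five rows, doubled, then look.

Emit:
play_rows:
  commands:
    - {"dx": 0.003, "dy": 0.023, "dz": -0.002, "ax": 0, "ay": 0.1, "az": 5.1}
    - {"dx": 0.005, "dy": 0.023, "dz": -0.002, "ax": 0, "ay": 0.1, "az": 5.1}
    - {"dx": 0.007, "dy": 0.023, "dz": -0.002, "ax": 0, "ay": 0.1, "az": 5.1}
    - {"dx": 0.009, "dy": 0.022, "dz": -0.002, "ax": 0, "ay": 0.1, "az": 5.1}
    - {"dx": 0.011, "dy": 0.021, "dz": -0.002, "ax": 0, "ay": 0.1, "az": 5.1}

```text
time_s: 2.18
ee_pos: [0.5029, -0.1964, 0.2612]
eef_rot: [3.139, -0.001, 0.043]
force: [0.1, 1.2, -0.2]
grip_width: 0.0943
```

Run:
```python
from h import *
import pickle
c=cam('wrist');im=viewer.camera('wrist')
o=ctrl.get_obs();print(o['ee_pos'],np.degrees(o['eef_rot']),o['joint_vel'])
cv2.imwrite('pics/w1.png',im[:,:,::-1]);pickle.dump(c,open('w1.pkl','wb'))
```

```text
[ 0.5043 -0.1991  0.261 ] [179.7993  -0.0636   1.9784] [ 0.0364 -0.0514  0.0811  0.0017 -0.0241 -0.1421]
```

View pics/w1.png

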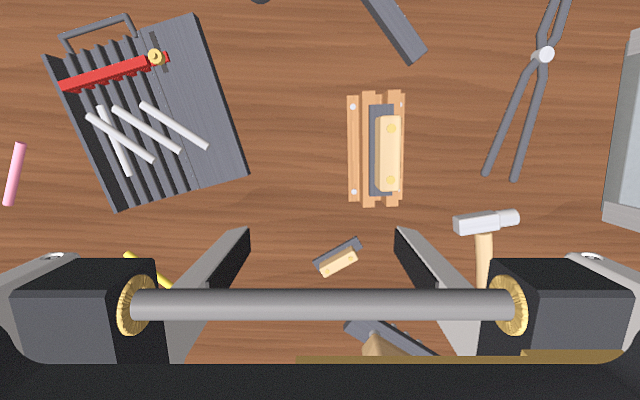

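Wrist picture: rake grip at (389,153), bar at (383,150), rest at (375,148), tray at (145,110). I'll segment it from a settled frame.

```bash
cat > seg.py <<'E'
from h import *
import pickle,sys
tag=sys.argv[1]
c=cam('wrist');im=viewer.camera('wrist');cv2.imwrite(f'pics/{tag}.png',im[:,:,::-1]);pickle.dump(c,open(f'{tag}.pkl','wb'))
hsv=cv2.cvtColor(im,cv2.COLOR_RGB2HSV)
o=ctrl.get_obs();print(o['ee_pos'],np.degrees(o['eef_rot']))
def rect(m,lo,hi,box):
    k=np.zeros(m.shape,np.uint8);x0,y0,x1,y1=box;k[y0:y1,x0:x1]=255
    mm=cv2.inRange(hsv,lo,hi)&k;cs,_=cv2.findContours(mm,0,1)
    q=max(cs,key=cv2.contourArea);return cv2.minAreaRect(q),q
box=list(map(int,sys.argv[2:6]))
r,q=rect(hsv[:,:,0],(15,60,185),(30,200,255),box);print('grip rect',r);B=cv2.boxPoints(r);print(B)
P=plane(c,B,.109);print('grip top@.109',P[:,:2],'ctr',P.mean(0))
E
python3 seg.py w2 330 80 420 220
python3 - <<'E'
import cv2
im=cv2.imread('pics/w2.png')
for p in ((390,160),(380,150),(373,150),(352,150),(378,150),(400,150)): print(p,cv2.cvtColor(im,cv2.COLOR_BGR2HSV)[p[1],p[0]])
E
```

```text
[ 0.5033 -0.1974  0.2606] [179.8354  -0.0208   2.4424]
grip rect ((385.5, 153.0), (75.99998474121094, 26.999996185302734), 90.0)
[[372. 115.]
 [399. 115.]
 [399. 191.]
 [372. 191.]]
grip top@.109 [[ 0.5922 -0.2506]
 [ 0.5933 -0.2795]
 [ 0.5106 -0.2877]
 [ 0.5095 -0.257 ]] ctr [ 0.5514 -0.2687  0.109 ]
(390, 160) [ 18  65 255]
(380, 150) [ 17  66 249]
(373, 150) [ 17  92 209]
(352, 150) [ 15 106 238]
(378, 150) [ 18  63 250]
(400, 150) [ 15  99 251]
```

```bash
sed -i 's/(15,60,185),(30,200,255)/(14,45,235),(30,82,255)/' seg.py; python3 seg.py w3 330 80 420 220;python3 plan.py .55 -.269 .2 4.3 5
```

```text
[ 0.5025 -0.1961  0.2606] [179.8603   0.0039   2.6894]
grip rect ((388.97528076171875, 153.48687744140625), (19.76881980895996, 75.40143585205078), 1.432096242904663)
[[378.1517 190.9288]
 [380.0362 115.5509]
 [399.7988 116.045 ]
 [397.9144 191.4229]]
grip top@.109 [[ 0.5093 -0.262 ]
 [ 0.5913 -0.2566]
 [ 0.5917 -0.2778]
 [ 0.5097 -0.2845]] ctr [ 0.5505 -0.2703  0.109 ]
from [ 0.5025 -0.1961  0.2606] [179.8603   0.0039   2.6894] F [-0.9407  1.4337 -0.1591] t 2.3333 w 0.09388648870381779
[ 8.8 15.  12.2] [ 8.7 15.  12.1] [ 8.6 15.1 12.1] [ 8.5 15.2 12.1] [ 8.5 15.2 12.1]
turn/row [ 0.0279  0.0012 -0.3221]
```

Emit:
play_rows:
  commands:
    - {"dx": 0.009, "dy": 0.015, "dz": 0.012, "ax": 0, "ay": 0, "az": -0.3}
    - {"dx": 0.009, "dy": 0.015, "dz": 0.012, "ax": 0, "ay": 0, "az": -0.3}
    - {"dx": 0.009, "dy": 0.015, "dz": 0.012, "ax": 0, "ay": 0, "az": -0.3}
    - {"dx": 0.009, "dy": 0.015, "dz": 0.012, "ax": 0, "ay": 0, "az": -0.3}
    - {"dx": 0.008, "dy": 0.015, "dz": 0.012, "ax": 0, "ay": 0, "az": -0.3}

```text
time_s: 2.75
ee_pos: [0.5517, -0.2658, 0.2019]
eef_rot: [3.138, -0.003, 0.087]
force: [0.7, -0.2, 0.2]
grip_width: 0.0939
```

Emit:
play_rows:
  commands:
    - {"dx": 0, "dy": 0, "dz": 0, "ax": 0, "ay": 0, "az": 0}
    - {"dx": 0, "dy": 0, "dz": 0, "ax": 0, "ay": 0, "az": 0}
    - {"dx": 0, "dy": 0, "dz": 0, "ax": 0, "ay": 0, "az": 0}
    - {"dx": 0, "dy": 0, "dz": 0, "ax": 0, "ay": 0, "az": 0}
    - {"dx": 0, "dy": 0, "dz": 0, "ax": 0, "ay": 0, "az": 0}

```text
time_s: 3.17
ee_pos: [0.5504, -0.2633, 0.2001]
eef_rot: [3.141, 0.0, 0.093]
force: [0.2, 0.1, -0.6]
grip_width: 0.0944
```

```bash
python3 seg.py w4 220 60 420 300
python3 - <<'E'
from h import *
import pickle
hs=lambda t:cv2.cvtColor(cv2.imread(f'pics/{t}.png'),cv2.COLOR_BGR2HSV)
a,b=pickle.load(open('w3.pkl','rb')),pickle.load(open('w4.pkl','rb'))
# top-face centroid triangulation
pts=[]
for t,bx in(('w3',(330,80,420,220)),('w4',(220,60,420,300))):
    m=cv2.inRange(hs(t),(14,45,235),(30,82,255));k=m*0;k[bx[1]:bx[3],bx[0]:bx[2]]=255
    cs,_=cv2.findContours(m&k,0,1);q=max(cs,key=cv2.contourArea);pts.append(cv2.minAreaRect(q)[0]);print(cv2.minAreaRect(q))
print('grip top centre tri',tri(a,pts[0],b,pts[1]))
E
```

```text
[ 0.5505 -0.2633  0.2003] [179.9297  -0.0004   5.3181]
grip rect ((329.4999694824219, 205.49996948242188), (22.999996185302734, 84.99998474121094), 0.0)
[[318. 248.]
 [318. 163.]
 [341. 163.]
 [341. 248.]]
grip top@.109 [[ 0.509  -0.264 ]
 [ 0.5907 -0.2565]
 [ 0.5927 -0.2772]
 [ 0.5111 -0.2862]] ctr [ 0.5509 -0.2709  0.109 ]
((388.97528076171875, 153.48687744140625), (19.76881980895996, 75.40143585205078), 1.432096242904663)
((329.4999694824219, 205.49996948242188), (22.999996185302734, 84.99998474121094), 0.0)
grip top centre tri [ 0.5516 -0.2709  0.1057]
```

View pics/w4.png

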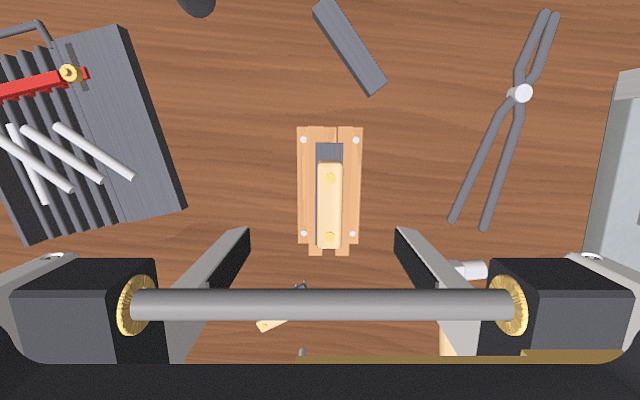

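Wrist: grip at (329,205), bar and rest aligned with the tool; the height checks at about 0.106 (text: 0.109). Descend.

Emit:
play_rows:
  commands:
    - {"dx": 0, "dy": 0.004, "dz": 0.01, "ax": 0, "ay": 0, "az": 0}
    - {"dx": 0, "dy": 0.004, "dz": 0.015, "ax": 0, "ay": 0, "az": 0}
    - {"dx": 0, "dy": 0, "dz": 0.015, "ax": 0, "ay": 0, "az": 0}
    - {"dx": 0, "dy": 0, "dz": 0.015, "ax": 0, "ay": 0, "az": 0}
    - {"dx": 0, "dy": 0, "dz": 0.015, "ax": 0, "ay": 0, "az": 0}

```text
time_s: 3.63
ee_pos: [0.5527, -0.2723, 0.1314]
eef_rot: [3.135, -0.008, 0.094]
force: [0.4, 0.0, 0.0]
grip_width: 0.0941
```

Emit:
play_rows:
  commands:
    - {"dx": 0, "dy": 0, "dz": 0.015, "ax": 0, "ay": 0, "az": 0}
    - {"dx": 0, "dy": 0, "dz": 0.013, "ax": 0, "ay": 0, "az": 0}
    - {"dx": 0, "dy": 0, "dz": 0.012, "ax": 0, "ay": 0, "az": 0}
    - {"dx": 0, "dy": 0, "dz": 0.007, "ax": 0, "ay": 0, "az": 0}
    - {"dx": 0, "dy": 0, "dz": 0, "ax": 0, "ay": 0, "az": 0}

```text
time_s: 4.05
ee_pos: [0.551, -0.272, 0.0769]
eef_rot: [3.137, -0.004, 0.095]
force: [-0.7, 0.0, -0.5]
grip_width: 0.0941
```

```bash
python3 plan.py .551 -.271 .080 5.3 2
```

```text
from [ 0.551  -0.272   0.0769] [179.7567  -0.2372   5.4351] F [-0.672   0.0148 -0.5036] t 4.05 w 0.09410466584316575
[ 0.1 -0.5 -1.6] [ 0.1 -0.5 -1.6] turn/row [ 0.1215 -0.1187  0.0673]
```

Emit:
play_rows:
  commands:
    - {"dx": 0, "dy": -0.001, "dz": -0.003, "ax": 0.2, "ay": -0.2, "az": 0}
    - {"dx": 0, "dy": 0, "dz": 0, "ax": 0, "ay": 0, "az": 0}
    - {"dx": 0, "dy": 0, "dz": 0, "ax": 0, "ay": 0, "az": 0}
    - {"dx": 0, "dy": 0, "dz": 0, "ax": 0, "ay": 0, "az": 0}
    - {"dx": 0, "dy": 0, "dz": 0, "ax": 0, "ay": 0, "az": 0}
  claw: 0
  squeeze: 50

```text
time_s: 4.47
ee_pos: [0.5517, -0.2714, 0.0826]
eef_rot: [3.139, -0.003, 0.095]
force: [-0.4, -0.1, -0.7]
grip_width: 0.064
```

Emit:
play_rows:
  commands:
    - {"dx": 0, "dy": 0, "dz": 0, "ax": 0, "ay": 0, "az": 0}
    - {"dx": 0, "dy": 0, "dz": 0, "ax": 0, "ay": 0, "az": 0}
    - {"dx": 0, "dy": 0, "dz": 0, "ax": 0, "ay": 0, "az": 0}
    - {"dx": 0, "dy": 0, "dz": 0, "ax": 0, "ay": 0, "az": 0}
    - {"dx": 0, "dy": 0, "dz": 0, "ax": 0, "ay": 0, "az": 0}

```text
time_s: 4.88
ee_pos: [0.5521, -0.2716, 0.0837]
eef_rot: [3.138, -0.004, 0.095]
force: [-0.6, -1.1, -0.4]
grip_width: 0.0307
```

```bash
python3 plan.py .551 -.271 .200 5.3 5
```

```text
from [ 0.5521 -0.2716  0.0837] [179.8092  -0.256    5.4458] F [-0.637  -1.106  -0.3914] t 4.8833 w 0.030675236672112343
[ -0.1  -0.1 -23.3] [ -0.1  -0.1 -23.3] [ -0.1  -0.1 -23.3] [ -0.2  -0.1 -23.3] [ -0.2  -0.1 -23.3]
turn/row [ 0.0381 -0.0513  0.0291]
```

Emit:
play_rows:
  commands:
    - {"dx": 0, "dy": 0, "dz": 0.003, "ax": 0.2, "ay": -0.2, "az": 0}
    - {"dx": 0, "dy": 0, "dz": 0, "ax": 0, "ay": 0, "az": 0}
    - {"dx": 0, "dy": 0, "dz": 0, "ax": 0, "ay": 0, "az": 0}
    - {"dx": 0, "dy": 0, "dz": 0, "ax": 0, "ay": 0, "az": 0}
    - {"dx": 0, "dy": 0, "dz": 0, "ax": 0, "ay": 0, "az": 0}

```text
time_s: 5.3
ee_pos: [0.5523, -0.2714, 0.0809]
eef_rot: [-3.141, -0.001, 0.095]
force: [-1.2, 0.4, 1.8]
grip_width: 0.0236
```

```bash
python3 plan.py .551 -.271 .200 5.3 5
```

```text
from [ 0.5523 -0.2714  0.0809] [-179.9519   -0.0647    5.4493] F [-1.248   0.381   1.7563] t 5.3 w 0.023618912122745243
[ -0.2  -0.1 -23.8] [ -0.2  -0.1 -23.8] [ -0.2  -0.1 -23.8] [ -0.2  -0.1 -23.8] [ -0.3  -0.1 -23.8]
turn/row [-0.0096 -0.0129  0.0299]
```

Emit:
play_rows:
  commands:
    - {"dx": 0, "dy": 0, "dz": -0.015, "ax": 0, "ay": 0, "az": 0}
    - {"dx": 0, "dy": 0, "dz": -0.025, "ax": 0, "ay": 0, "az": 0}
    - {"dx": 0, "dy": 0, "dz": -0.025, "ax": 0, "ay": 0, "az": 0}
    - {"dx": 0, "dy": 0, "dz": -0.025, "ax": 0, "ay": 0, "az": 0}
    - {"dx": 0, "dy": 0, "dz": -0.025, "ax": 0, "ay": 0, "az": 0}

```text
time_s: 5.72
ee_pos: [0.5487, -0.2698, 0.1897]
eef_rot: [-3.13, 0.014, 0.095]
force: [0.2, -0.4, -4.0]
grip_width: 0.0236
```

```bash
python3 plan.py .423 .0 .28 18 10
```

```text
from [ 0.5487 -0.2698  0.1897] [-179.3476    0.8267    5.447 ] F [ 0.1641 -0.377  -3.9536] t 5.7167 w 0.023599294420947572
[-10.1 -28.1  -8.6] [ -9.4 -28.3  -8.6] [ -8.8 -28.5  -8.7] [ -8.2 -28.7  -8.7] [ -7.5 -28.9  -8.8]
[ -6.9 -29.   -8.8] [ -6.2 -29.2  -8.9] [ -5.6 -29.3  -8.9] [ -4.9 -29.4  -8.9] [ -4.3 -29.5  -9. ]
turn/row [-0.074   0.0752 -1.2557]
```

Emit:
play_rows:
  commands:
    - {"dx": -0.01, "dy": -0.028, "dz": -0.009, "ax": -0.1, "ay": 0.1, "az": -1.3}
    - {"dx": -0.009, "dy": -0.028, "dz": -0.009, "ax": -0.1, "ay": 0.1, "az": -1.3}
    - {"dx": -0.009, "dy": -0.029, "dz": -0.009, "ax": -0.1, "ay": 0.1, "az": -1.3}
    - {"dx": -0.008, "dy": -0.029, "dz": -0.009, "ax": -0.1, "ay": 0.1, "az": -1.3}
    - {"dx": -0.008, "dy": -0.029, "dz": -0.009, "ax": -0.1, "ay": 0.1, "az": -1.3}

```text
time_s: 6.13
ee_pos: [0.4834, -0.1343, 0.2372]
eef_rot: [-3.139, 0.006, 0.207]
force: [0.2, 0.9, -4.3]
grip_width: 0.0238
```

Emit:
play_rows:
  commands:
    - {"dx": -0.007, "dy": -0.029, "dz": -0.009, "ax": -0.1, "ay": 0.1, "az": -1.3}
    - {"dx": -0.006, "dy": -0.029, "dz": -0.009, "ax": -0.1, "ay": 0.1, "az": -1.3}
    - {"dx": -0.006, "dy": -0.029, "dz": -0.009, "ax": -0.1, "ay": 0.1, "az": -1.3}
    - {"dx": -0.005, "dy": -0.029, "dz": -0.009, "ax": 0, "ay": 0, "az": -1.3}
    - {"dx": 0, "dy": 0, "dz": 0, "ax": 0, "ay": 0, "az": 0}

```text
time_s: 6.55
ee_pos: [0.4263, -0.0196, 0.2737]
eef_rot: [-3.142, 0.003, 0.305]
force: [-0.6, -0.5, -3.6]
grip_width: 0.0239
```

Run:
```python
from h import *
import pickle
viewer.camera('wrist');viewer.camera('wrist')
c=cam('wrist');im=viewer.camera('wrist')
o=ctrl.get_obs();print(o['ee_pos'],np.degrees(o['eef_rot']),o['joint_vel'])
cv2.imwrite('pics/w5.png',im[:,:,::-1]);pickle.dump(c,open('w5.pkl','wb'))
```

```text
[ 0.4277 -0.0227  0.272 ] [179.9893   0.2677  17.2827] [-0.024   0.0206 -0.0068 -0.0012 -0.0012 -0.0015]
```

View pics/w5.png

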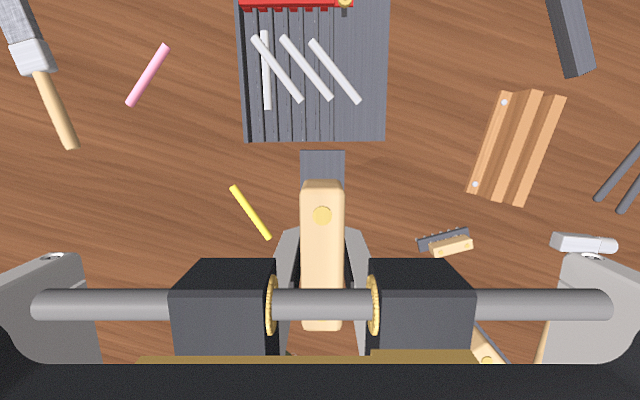

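Wrist: tray x edges at columns about 243 (wall) and 386 (ledge), near edge at row 142; the rake hangs square below the tool; blanks at (275,68), (305,67), (334,71), blank_d at (265,70). Fit the tray edges, ribs and stop teeth.

Run:
```python
from h import *
import pickle
c=pickle.load(open('w5.pkl','rb'));im=cv2.imread('pics/w5.png');hsv=cv2.cvtColor(im,cv2.COLOR_BGR2HSV)
S=hsv[:,:,1].astype(int)
m=(S<70)
R_=[(max(np.where(m[v,370:400])[0])+370,v) for v in range(20,135)]
L_=[(min(np.where(m[v,225:260])[0])+225,v) for v in range(20,135)]
N_=[(u,max(np.where(m[120:147,u])[0])+120) for u in range(255,380)]
def line(px,z):
    P=plane(c,px,z)[:,:2];vx,vy,x,y=cv2.fitLine(P.astype(np.float32),cv2.DIST_HUBER,0,.01,.01).ravel();return P,np.array([vx,vy]),np.array([x,y])
for n,p,z in(('R',R_,.019),('L',L_,.032),('N',N_,.019)):
    P,d,q=line(p,z);a=np.degrees(np.arctan2(d[1],d[0]));print(n,a,q,p[0],p[-1])
red=cv2.inRange(hsv,(0,150,90),(6,255,255))|cv2.inRange(hsv,(174,150,90),(180,255,255))
g=cv2.cvtColor(im,cv2.COLOR_BGR2GRAY)
print('row120 gray',[int(x) for x in g[122:128,240:345].mean(0)])
print('red low edge',[(u,int(max(np.where(red[:20,u])[0]))) for u in range(244,345,4) if red[:20,u].any()])
```

```text
R 18.136929 [ 0.5866 -0.0647] (np.int64(389), 20) (np.int64(384), 134)
L 18.148273 [0.5252 0.1232] (np.int64(234), 20) (np.int64(243), 134)
N -72.547745 [0.4697 0.0263] (255, np.int64(142)) (379, np.int64(140))
row120 gray [109, 106, 121, 130, 134, 135, 123, 71, 43, 47, 43, 110, 135, 134, 134, 132, 129, 133, 133, 131, 134, 134, 123, 74, 39, 126, 135, 131, 131, 132, 133, 130, 130, 127, 133, 133, 129, 77, 58, 127, 136, 130, 134, 134, 131, 131, 132, 126, 130, 131, 131, 85, 81, 130, 132, 132, 131, 133, 131, 131, 132, 119, 130, 135, 134, 91, 106, 130, 130, 133, 136, 134, 133, 132, 133, 114, 132, 136, 134, 99, 127, 135, 134, 135, 133, 131, 134, 134, 134, 115, 130, 137, 135, 107, 117, 132, 132, 135, 133, 129, 131, 130, 136, 131, 128]
red low edge [(244, 10), (248, 11), (252, 7), (256, 7), (260, 11), (264, 11), (268, 6), (272, 7), (276, 11), (280, 11), (284, 6), (288, 6), (292, 11), (296, 11), (300, 6), (304, 6), (308, 10), (312, 6), (316, 6), (320, 6), (324, 10), (328, 6), (332, 6), (336, 6)]
```

```bash
cat > T.py <<'E'
# tray <-> world
from h import *
YAW=18.0;e=np.array([np.cos(np.radians(YAW)),np.sin(np.radians(YAW))]);n=np.array([-e[1],e[0]]);O=np.array([.5675,.0395])
def w(x,y): return O+x*e+y*n
def t(p): d=np.array(p[:2])-O;return np.array([d@e,d@n])
if __name__=='__main__':
    o=ctrl.get_obs();print('tray xy mm',t(o['ee_pos'])*1000,'z',o['ee_pos'][2]*1000,'tip z',o['ee_pos'][2]*1000-69.9,np.degrees(o['eef_rot']),'F e,n,z',o['force'][:2]@e,o['force'][:2]@n,o['force'][2],'t',o['time_s'])
E
python3 -c "
from T import *
print(w(-.003,-.09))"; python3 plan.py .592 -.047 .12 18 10
```

```text
[ 0.5925 -0.047 ]
from [ 0.4277 -0.0227  0.272 ] [179.9893   0.2677  17.2827] F [ 0.0201 -0.7655 -4.4519] t 6.7 w 0.023411977826252112
[15.   7.2 15.1] [15.   7.2 15.1] [15.   7.2 15.1] [15.   7.3 15.2] [15.   7.3 15.2]
[15.   7.3 15.2] [14.9  7.3 15.2] [14.9  7.3 15.2] [14.9  7.4 15.2] [14.9  7.4 15.2]
turn/row [ 0.0009  0.0268 -0.0717]
```

Emit:
play_rows:
  commands:
    - {"dx": 0.015, "dy": 0.007, "dz": 0.01, "ax": 0, "ay": 0, "az": -0.1}
    - {"dx": 0.02, "dy": 0.01, "dz": 0.01, "ax": 0, "ay": 0, "az": -0.1}
    - {"dx": 0.02, "dy": 0.01, "dz": 0.01, "ax": 0, "ay": 0, "az": -0.1}
    - {"dx": 0.02, "dy": 0.01, "dz": 0.015, "ax": 0, "ay": 0, "az": -0.1}
    - {"dx": 0.02, "dy": 0.01, "dz": 0.015, "ax": 0, "ay": 0, "az": -0.1}

```text
time_s: 7.12
ee_pos: [0.536, -0.0448, 0.2089]
eef_rot: [3.14, 0.004, 0.304]
force: [-0.1, -0.2, -2.8]
grip_width: 0.0237
```

Emit:
play_rows:
  commands:
    - {"dx": 0.02, "dy": 0.01, "dz": 0.015, "ax": 0, "ay": 0, "az": -0.1}
    - {"dx": 0.015, "dy": 0.007, "dz": 0.02, "ax": 0, "ay": 0, "az": -0.1}
    - {"dx": 0.015, "dy": 0.007, "dz": 0.02, "ax": 0, "ay": 0, "az": 0}
    - {"dx": 0.004, "dy": 0.002, "dz": 0.02, "ax": 0, "ay": 0, "az": 0}
    - {"dx": 0, "dy": 0, "dz": 0.01, "ax": 0, "ay": 0, "az": 0}

```text
time_s: 7.53
ee_pos: [0.5998, -0.0618, 0.1101]
eef_rot: [-3.14, 0.013, 0.299]
force: [-0.4, 0.3, -4.8]
grip_width: 0.0242
```

```bash
python3 T.py; python3 plan.py .5925 -.047 .095 18 4
```

```text
tray xy mm [  -0.5454 -106.2841] z 110.08489370912999 tip z 40.18489370912998 [-179.892     0.7426   17.1185] F e,n,z -0.2512610331080159 0.3619425715931819 -4.790312843883845 t 7.5333
from [ 0.5998 -0.0618  0.1101] [-179.892     0.7426   17.1185] F [-0.3508  0.2666 -4.7903] t 7.5333 w 0.02420445990612971
[-0.6 -4.1  3.8] [-0.6 -4.1  3.8] [-0.6 -4.1  3.8] [-0.6 -4.1  3.8] turn/row [-0.0284  0.1854 -0.2205]
```

Emit:
play_rows:
  commands:
    - {"dx": -0.001, "dy": -0.006, "dz": 0.003, "ax": 0, "ay": 0.2, "az": -0.3}
    - {"dx": -0.001, "dy": -0.006, "dz": 0.003, "ax": 0, "ay": 0.2, "az": -0.3}
    - {"dx": 0, "dy": -0.004, "dz": 0.004, "ax": 0, "ay": 0.2, "az": -0.3}
    - {"dx": 0, "dy": 0, "dz": 0.003, "ax": 0, "ay": 0, "az": 0}
    - {"dx": 0, "dy": 0, "dz": 0, "ax": 0, "ay": 0, "az": 0}

```text
time_s: 7.95
ee_pos: [0.5904, -0.0476, 0.0937]
eef_rot: [-3.137, 0.006, 0.313]
force: [1.1, 0.5, -3.8]
grip_width: 0.0238
```

```bash
python3 T.py; python3 plan.py .5925 -.047 .088 18 4
```

```text
tray xy mm [ -5.1352 -89.8626] z 93.7110495087756 tip z 23.811049508775596 [-179.7553    0.3489   17.9422] F e,n,z 1.1755219385382867 0.1952905160810408 -3.849194008836142 t 7.95
from [ 0.5904 -0.0476  0.0937] [-179.7553    0.3489   17.9422] F [ 1.0576  0.549  -3.8492] t 7.95 w 0.02378759342287287
[0.6 0.  1.4] [0.6 0.  1.4] [0.5 0.  1.4] [0.5 0.  1.4] turn/row [-0.0612  0.0872 -0.0146]
```

Emit:
play_rows:
  commands:
    - {"dx": 0.001, "dy": 0, "dz": 0.002, "ax": -0.2, "ay": 0.3, "az": 0}
    - {"dx": 0, "dy": 0, "dz": 0.001, "ax": 0, "ay": 0, "az": 0}
    - {"dx": 0, "dy": 0, "dz": 0.001, "ax": 0, "ay": 0, "az": 0}
    - {"dx": 0, "dy": 0, "dz": 0, "ax": 0, "ay": 0, "az": 0}
    - {"dx": 0, "dy": 0, "dz": 0, "ax": 0, "ay": 0, "az": 0}

```text
time_s: 8.37
ee_pos: [0.5925, -0.0472, 0.0926]
eef_rot: [3.14, -0.004, 0.314]
force: [0.7, -0.1, -4.0]
grip_width: 0.0236
```

```bash
python3 T.py
```

```text
tray xy mm [ -3.0025 -90.1437] z 92.58411124058549 tip z 22.68411124058548 [179.8858  -0.2574  17.9682] F e,n,z 0.6646266774053292 -0.3655382448759474 -3.9720566988202464 t 8.3667
```

Emit:
play_rows:
  commands:
    - {"dx": 0, "dy": 0, "dz": 0.001, "ax": 0, "ay": -0.1, "az": 0}
    - {"dx": 0, "dy": 0, "dz": 0.001, "ax": 0, "ay": -0.1, "az": 0}
    - {"dx": 0, "dy": 0, "dz": 0.001, "ax": 0, "ay": 0, "az": 0}
    - {"dx": 0, "dy": 0, "dz": 0.001, "ax": 0, "ay": 0, "az": 0}
    - {"dx": 0, "dy": 0, "dz": 0.001, "ax": 0, "ay": 0, "az": 0}

```text
time_s: 8.78
ee_pos: [0.5931, -0.0474, 0.0885]
eef_rot: [3.139, -0.002, 0.313]
force: [-6.8, 1.6, 15.6]
grip_width: 0.0238
```

```bash
python3 T.py
```

```text
tray xy mm [ -2.544 -90.529] z 88.52653311719497 tip z 18.626533117194967 [179.8492  -0.1079  17.9563] F e,n,z -6.012428719023059 3.588705355450931 15.636739803779879 t 8.7833
```

Emit:
play_rows:
  commands:
    - {"dx": 0, "dy": 0, "dz": -0.0005, "ax": 0, "ay": 0, "az": 0}
    - {"dx": 0, "dy": 0, "dz": 0, "ax": 0, "ay": 0, "az": 0}
    - {"dx": 0, "dy": 0, "dz": 0, "ax": 0, "ay": 0, "az": 0}
    - {"dx": 0, "dy": 0, "dz": 0, "ax": 0, "ay": 0, "az": 0}
    - {"dx": 0, "dy": 0, "dz": 0, "ax": 0, "ay": 0, "az": 0}

```text
time_s: 9.2
ee_pos: [0.5931, -0.0474, 0.0889]
eef_rot: [3.139, -0.002, 0.313]
force: [0.8, -0.2, -2.8]
grip_width: 0.0239
```

```bash
python3 T.py
```

```text
tray xy mm [ -2.5454 -90.5655] z 88.86008075210762 tip z 18.960080752107615 [179.8501  -0.1086  17.9512] F e,n,z 0.6790773640338338 -0.3945105357696512 -2.824132976643041 t 9.2
```

Emit:
play_rows:
  commands:
    - {"dx": 0, "dy": -0.003, "dz": 0.0005, "ax": 0, "ay": 0, "az": 0}
    - {"dx": 0, "dy": -0.004, "dz": 0.0003, "ax": 0, "ay": 0, "az": 0}
    - {"dx": 0, "dy": -0.004, "dz": 0.0003, "ax": 0, "ay": 0, "az": 0}
    - {"dx": 0, "dy": -0.004, "dz": 0.0003, "ax": 0, "ay": 0, "az": 0}
    - {"dx": 0, "dy": -0.004, "dz": 0.0003, "ax": 0, "ay": 0, "az": 0}

```text
time_s: 9.62
ee_pos: [0.5882, -0.0293, 0.0887]
eef_rot: [3.135, -0.005, 0.313]
force: [1.5, -3.3, 2.4]
grip_width: 0.0238
```

```bash
python3 T.py
```

```text
tray xy mm [ -1.5592 -71.7874] z 88.70744099287745 tip z 18.807440992877446 [179.6452  -0.3093  17.9227] F e,n,z 0.3930385343447426 -3.5635458976561876 2.4382579755743694 t 9.6167
```

Emit:
play_rows:
  commands:
    - {"dx": 0, "dy": -0.004, "dz": 0.0002, "ax": 0.1, "ay": -0.1, "az": 0}
    - {"dx": 0, "dy": -0.004, "dz": 0.0002, "ax": 0.1, "ay": -0.1, "az": 0}
    - {"dx": 0, "dy": -0.004, "dz": 0.0002, "ax": 0, "ay": 0, "az": 0}
    - {"dx": 0, "dy": -0.004, "dz": 0.0002, "ax": 0, "ay": 0, "az": 0}
    - {"dx": 0, "dy": -0.004, "dz": 0.0002, "ax": 0, "ay": 0, "az": 0}

```text
time_s: 10.03
ee_pos: [0.5821, -0.0083, 0.0887]
eef_rot: [3.137, -0.004, 0.313]
force: [1.3, -4.0, 3.3]
grip_width: 0.0236
```

```bash
python3 T.py
```

```text
tray xy mm [ -0.8918 -49.9503] z 88.66295742393119 tip z 18.762957423931184 [179.7587  -0.2116  17.958 ] F e,n,z 0.0131203121473496 -4.220785455541129 3.260022247330308 t 10.0333
```

Emit:
play_rows:
  commands:
    - {"dx": 0, "dy": -0.004, "dz": 0.0002, "ax": 0, "ay": 0, "az": 0}
    - {"dx": 0, "dy": -0.004, "dz": 0, "ax": 0, "ay": 0, "az": 0}
    - {"dx": 0, "dy": -0.004, "dz": 0, "ax": 0, "ay": 0, "az": 0}
    - {"dx": 0, "dy": -0.004, "dz": 0, "ax": 0, "ay": 0, "az": 0}
    - {"dx": 0, "dy": -0.003, "dz": 0, "ax": 0, "ay": 0, "az": 0}

```text
time_s: 10.45
ee_pos: [0.5756, 0.0119, 0.0885]
eef_rot: [3.137, -0.004, 0.314]
force: [0.8, -0.7, -0.3]
grip_width: 0.0238
```

```bash
python3 T.py
```

```text
tray xy mm [ -0.8264 -28.7324] z 88.52287264224334 tip z 18.622872642243337 [179.7439  -0.2253  17.9697] F e,n,z 0.5583231378652753 -0.9161395743703243 -0.26774368527973197 t 10.45
```

Emit:
play_rows:
  commands:
    - {"dx": 0, "dy": -0.003, "dz": -0.0004, "ax": 0, "ay": 0, "az": 0}
    - {"dx": 0, "dy": -0.003, "dz": 0, "ax": 0, "ay": 0, "az": 0}
    - {"dx": 0, "dy": -0.003, "dz": 0, "ax": 0, "ay": 0, "az": 0}
    - {"dx": 0, "dy": -0.003, "dz": 0, "ax": 0, "ay": 0, "az": 0}
    - {"dx": 0, "dy": -0.003, "dz": 0, "ax": 0, "ay": 0, "az": 0}

```text
time_s: 10.87
ee_pos: [0.5698, 0.0267, 0.0875]
eef_rot: [3.135, -0.001, 0.314]
force: [2.4, -16.9, 10.2]
grip_width: 0.0237
```

```bash
python3 T.py
```

```text
tray xy mm [ -1.7775 -12.9   ] z 87.49955415881897 tip z 17.59955415881896 [179.6434  -0.061   18.0025] F e,n,z -2.928763340005862 -16.76770921290668 10.214000495734277 t 10.8667
```

Emit:
play_rows:
  commands:
    - {"dx": 0, "dy": 0, "dz": -0.0015, "ax": 0, "ay": 0, "az": 0}
    - {"dx": 0, "dy": -0.001, "dz": -0.0005, "ax": 0, "ay": 0, "az": 0}
    - {"dx": 0, "dy": -0.002, "dz": 0, "ax": 0, "ay": 0, "az": 0}
    - {"dx": 0, "dy": -0.003, "dz": 0, "ax": 0, "ay": 0, "az": 0}
    - {"dx": 0, "dy": -0.003, "dz": 0, "ax": 0, "ay": 0, "az": 0}

```text
time_s: 11.28
ee_pos: [0.566, 0.0364, 0.0887]
eef_rot: [3.136, 0.001, 0.313]
force: [-0.4, -0.7, -3.7]
grip_width: 0.0239
```

```bash
python3 T.py
```

```text
tray xy mm [-2.3471 -2.5166] z 88.71757795046845 tip z 18.817577950468447 [179.7073   0.0305  17.957 ] F e,n,z -0.5518855089549477 -0.514407714589112 -3.72759686560954 t 11.2833
```

Emit:
play_rows:
  commands:
    - {"dx": 0, "dy": -0.003, "dz": -0.0005, "ax": 0, "ay": 0, "az": 0}
    - {"dx": 0, "dy": -0.003, "dz": -0.0002, "ax": 0, "ay": 0, "az": 0}
    - {"dx": 0, "dy": -0.003, "dz": -0.0002, "ax": 0, "ay": 0, "az": 0}
    - {"dx": 0, "dy": -0.003, "dz": -0.0002, "ax": 0, "ay": 0, "az": 0}
    - {"dx": 0, "dy": -0.003, "dz": -0.0002, "ax": 0, "ay": 0, "az": 0}

```text
time_s: 11.7
ee_pos: [0.5603, 0.053, 0.0893]
eef_rot: [3.137, 0.002, 0.314]
force: [0.7, 0.3, -4.7]
grip_width: 0.0239
```

```bash
python3 T.py
```

```text
tray xy mm [-2.7295 15.0486] z 89.28080542265371 tip z 19.380805422653708 [179.7652   0.1146  17.9914] F e,n,z 0.7829898761837606 0.10031944869817114 -4.6617376590421244 t 11.7
```

Emit:
play_rows:
  commands:
    - {"dx": 0, "dy": -0.003, "dz": 0, "ax": 0, "ay": 0, "az": 0}
    - {"dx": 0, "dy": -0.003, "dz": -0.0001, "ax": 0, "ay": 0, "az": 0}
    - {"dx": 0, "dy": -0.003, "dz": -0.0001, "ax": 0, "ay": 0, "az": 0}
    - {"dx": 0, "dy": -0.003, "dz": -0.0001, "ax": 0, "ay": 0, "az": 0}
    - {"dx": 0, "dy": -0.003, "dz": -0.0001, "ax": 0, "ay": 0, "az": 0}

```text
time_s: 12.12
ee_pos: [0.5551, 0.0689, 0.0897]
eef_rot: [3.137, 0.002, 0.314]
force: [0.6, -0.1, -3.7]
grip_width: 0.0235
```

```bash
python3 T.py
```

```text
tray xy mm [-2.7464 31.7998] z 89.72726292353049 tip z 19.827262923530483 [179.7654   0.114   17.9981] F e,n,z 0.5769812725203173 -0.3203566125255734 -3.66693841624841 t 12.1167
```

Emit:
play_rows:
  commands:
    - {"dx": 0, "dy": -0.003, "dz": 0.0003, "ax": 0, "ay": 0, "az": 0}
    - {"dx": 0, "dy": -0.003, "dz": 0.0001, "ax": 0, "ay": 0, "az": 0}
    - {"dx": 0, "dy": -0.003, "dz": 0, "ax": 0, "ay": 0, "az": 0}
    - {"dx": 0, "dy": -0.003, "dz": 0, "ax": 0, "ay": 0, "az": 0}
    - {"dx": 0, "dy": -0.003, "dz": 0, "ax": 0, "ay": 0, "az": 0}

```text
time_s: 12.53
ee_pos: [0.55, 0.0847, 0.0893]
eef_rot: [3.137, 0.002, 0.314]
force: [0.6, 0.2, -3.4]
grip_width: 0.0238
```

```bash
python3 T.py
```

```text
tray xy mm [-2.6869 48.422 ] z 89.27309069260865 tip z 19.373090692608642 [179.7644   0.1017  17.9945] F e,n,z 0.6318110557627978 0.009134417777559595 -3.403019500644653 t 12.5333
```

Emit:
play_rows:
  commands:
    - {"dx": 0, "dy": -0.003, "dz": 0, "ax": 0, "ay": 0, "az": 0}
    - {"dx": 0, "dy": -0.003, "dz": 0, "ax": 0, "ay": 0, "az": 0}
    - {"dx": 0, "dy": -0.003, "dz": 0, "ax": 0, "ay": 0, "az": 0}
    - {"dx": 0, "dy": -0.003, "dz": 0, "ax": 0, "ay": 0, "az": 0}
    - {"dx": 0, "dy": -0.003, "dz": 0, "ax": 0, "ay": 0, "az": 0}

```text
time_s: 12.95
ee_pos: [0.5449, 0.1005, 0.0893]
eef_rot: [3.137, 0.002, 0.314]
force: [-0.7, 1.0, -3.5]
grip_width: 0.0238
```

```bash
python3 T.py
python3 - <<'E'
from h import *
im=viewer.camera('scene')[:,:,::-1];cv2.imwrite('pics/s2.png',im)
cv2.imwrite('pics/s2c.png',cv2.resize(im[160:320,190:400],None,fx=3.5,fy=3.5,interpolation=cv2.INTER_CUBIC))
E
```

```text
tray xy mm [-2.6731 64.9708] z 89.26044843285474 tip z 19.36044843285474 [179.7528   0.0956  17.9927] F e,n,z -0.30810984169051525 1.164956637082012 -3.5387929911911424 t 12.95
```

View pics/s2c.png

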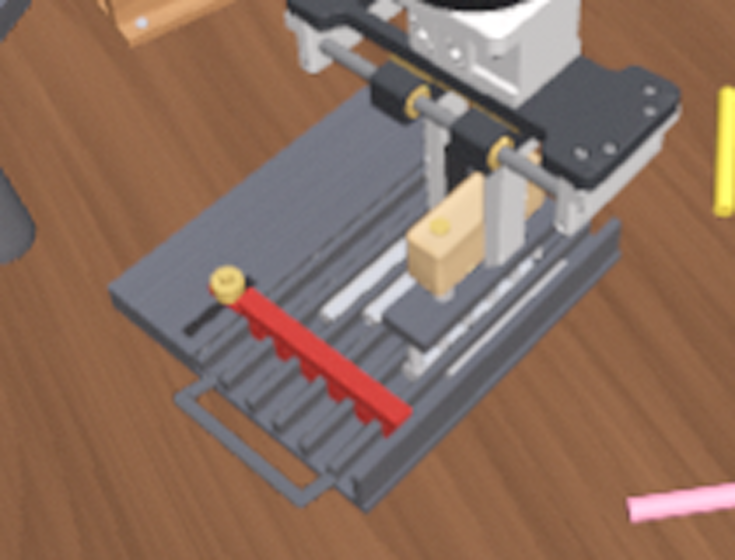

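Crop: red stop at (320,360); two blanks lie in middle slots (350,285) and (385,300), d under the rake (460,320), and one in the slot by the wall (510,320). All appear dropped. I'll finish the stroke, lift and turn.

Emit:
play_rows:
  commands:
    - {"dx": 0, "dy": -0.003, "dz": 0, "ax": 0, "ay": 0, "az": 0}
    - {"dx": 0, "dy": -0.003, "dz": 0, "ax": 0, "ay": 0, "az": 0}
    - {"dx": 0, "dy": 0, "dz": 0, "ax": 0, "ay": 0, "az": 0}
    - {"dx": 0, "dy": 0, "dz": -0.01, "ax": 0, "ay": 0, "az": 0}
    - {"dx": 0, "dy": 0, "dz": -0.025, "ax": 0, "ay": 0, "az": 0}

```text
time_s: 13.42
ee_pos: [0.5403, 0.1075, 0.1212]
eef_rot: [3.139, 0.01, 0.315]
force: [0.3, -1.3, -3.9]
grip_width: 0.0239
```

```bash
python3 T.py; python3 -c "
from T import *
print(w(-.085,.031))"; python3 plan.py .477 .043 .2 108 15
```

```text
tray xy mm [-4.8447 73.0369] z 121.1951677675934 tip z 51.2951677675934 [179.8567   0.5574  18.0317] F e,n,z -0.11443460552837174 -1.2805283707146489 -3.9180389305964294 t 13.4167
[0.4771 0.0427]
from [0.5403 0.1075 0.1212] [179.8567   0.5574  18.0317] F [ 0.2869 -1.2532 -3.918 ] t 13.4167 w 0.02385192673735253
[-5.4  2.8 -5.2] [-5.7  2.2 -5.2] [-5.9  1.6 -5.2] [-6.   1.  -5.2] [-6.1  0.4 -5.2]
[-6.1 -0.3 -5.2] [-6.  -0.9 -5.2] [-5.9 -1.5 -5.2] [-5.7 -2.1 -5.2] [-5.4 -2.7 -5.2]
[-5.1 -3.2 -5.2] [-4.7 -3.8 -5.2] [-4.3 -4.2 -5.2] [-3.8 -4.7 -5.2] [-3.3 -5.  -5.2]
turn/row [-0.0217  0.0367 -5.9978]
```

Emit:
play_rows:
  commands:
    - {"dx": -0.005, "dy": 0.003, "dz": -0.012, "ax": 0, "ay": 0.1, "az": -6}
    - {"dx": -0.006, "dy": 0.002, "dz": -0.012, "ax": 0, "ay": 0.1, "az": -6}
    - {"dx": -0.006, "dy": 0.002, "dz": -0.012, "ax": 0, "ay": 0.1, "az": -6}
    - {"dx": -0.006, "dy": 0.001, "dz": -0.012, "ax": 0, "ay": 0.1, "az": -6}
    - {"dx": -0.006, "dy": 0, "dz": -0.012, "ax": 0, "ay": 0, "az": -6}

```text
time_s: 13.83
ee_pos: [0.5197, 0.0854, 0.19]
eef_rot: [3.139, -0.001, 0.857]
force: [0.1, -1.0, -3.0]
grip_width: 0.0237
```

Emit:
play_rows:
  commands:
    - {"dx": -0.006, "dy": 0, "dz": -0.004, "ax": 0, "ay": 0, "az": -6}
    - {"dx": -0.006, "dy": -0.001, "dz": -0.004, "ax": 0, "ay": 0, "az": -6}
    - {"dx": -0.006, "dy": -0.002, "dz": -0.004, "ax": 0, "ay": 0, "az": -6}
    - {"dx": -0.006, "dy": -0.002, "dz": -0.002, "ax": 0, "ay": 0, "az": -6}
    - {"dx": -0.005, "dy": -0.003, "dz": 0, "ax": 0, "ay": 0, "az": -6}

```text
time_s: 14.25
ee_pos: [0.4984, 0.0619, 0.2123]
eef_rot: [3.13, -0.001, 1.407]
force: [-0.3, -0.3, -4.2]
grip_width: 0.024
```

Emit:
play_rows:
  commands:
    - {"dx": -0.005, "dy": -0.003, "dz": 0, "ax": 0, "ay": 0, "az": -6}
    - {"dx": -0.005, "dy": -0.004, "dz": 0, "ax": 0, "ay": 0, "az": -6}
    - {"dx": -0.004, "dy": -0.004, "dz": 0, "ax": 0, "ay": 0, "az": -6}
    - {"dx": -0.004, "dy": -0.005, "dz": 0, "ax": 0, "ay": 0, "az": -6}
    - {"dx": -0.003, "dy": -0.005, "dz": 0, "ax": 0, "ay": 0, "az": -6}

```text
time_s: 14.67
ee_pos: [0.4773, 0.0378, 0.2169]
eef_rot: [3.127, 0.006, 1.958]
force: [-0.2, 0.1, -3.9]
grip_width: 0.0234
```

```bash
python3 - <<'E'
from h import *
import pickle
viewer.camera('wrist')
c=cam('wrist');im=viewer.camera('wrist')
cv2.imwrite('pics/w6.png',im[:,:,::-1]);pickle.dump(c,open('w6.pkl','wb'))
E
python3 T.py
```

```text
tray xy mm [-86.3621  26.1723] z 216.9229094012051 tip z 147.02290940120508 [179.1757   0.3726 111.9469] F e,n,z 0.6903579962016686 -0.3743208611899145 -3.7052351489544635 t 14.7667
```

View pics/w6.png

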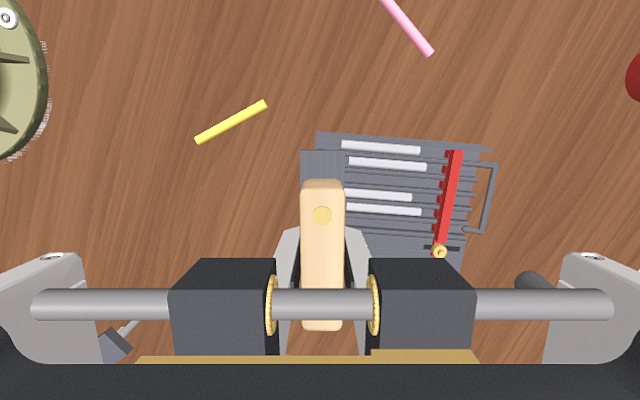

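Wrist: four blanks lie parallel in separate slots (rows 147, 163, 194, 210), stop at columns 440-455. I'll measure the blank ends and the stop.

```bash
python3 - <<'E'
from T import *
import pickle
c=pickle.load(open('w6.pkl','rb'));im=cv2.imread('pics/w6.png');hsv=cv2.cvtColor(im,cv2.COLOR_BGR2HSV)
m=cv2.inRange(hsv,(0,0,190),(180,40,255));m[:135]=0;m[222:]=0;m[:,:330]=0;m[:,435:]=0
cs,_=cv2.findContours(m,0,1)
for q in cs:
    if cv2.contourArea(q)<150: continue
    (x,y),s,a=cv2.minAreaRect(q);B=cv2.boxPoints(((x,y),s,a));P=plane(c,B,.014)
    tt=np.array([t(p) for p in P])*1000;print('blank x %.1f..%.1f y %.1f..%.1f'%(tt[:,0].min(),tt[:,0].max(),tt[:,1].min(),tt[:,1].max()))
red=cv2.inRange(hsv,(0,150,60),(6,255,255))|cv2.inRange(hsv,(174,150,60),(180,255,255));red[:145]=0;red[250:]=0;red[:,:430]=0;red[:,470:]=0
v,u=np.where(red>0)
for r in range(155,240,10): print('red row',r,t(plane(c,[(min(u[v==r]),r)],.034)[0])*1000,end=' ')
E
python3 plan.py .4771 .0427 .12 108 10; python3 T.py
```

```text
blank x -49.8..52.2 y -5.0..6.5
blank x -54.9..35.8 y 14.2..25.0
blank x -52.6..48.9 y 55.7..66.4
blank x -64.5..37.4 y 76.3..86.6
red row 155 [61.3749 78.6234] red row 165 [67.3154 66.9273] red row 175 [67.1576 54.5315] red row 185 [60.7471 41.4267] red row 195 [61.7891 28.7067] red row 205 [67.9334 16.1702] red row 215 [61.3602  2.4031] red row 225 [ 61.1387 -11.0913] red row 235 [ 67.436 -24.315] from [0.4773 0.0377 0.2169] [179.1757   0.3726 111.9469] F [ 0.7722 -0.1427 -3.7052] t 14.7667 w 0.02405769056590113
[0.5 0.  9.7] [0.5 0.  9.7] [0.5 0.1 9.7] [0.5 0.1 9.7] [0.5 0.1 9.7]
[0.5 0.1 9.7] [0.5 0.1 9.7] [0.5 0.1 9.7] [0.5 0.1 9.7] [0.5 0.1 9.7]
turn/row [0.0837 0.0344 0.395 ]
tray xy mm [-86.3621  26.1723] z 216.9229094012051 tip z 147.02290940120508 [179.1757   0.3726 111.9469] F e,n,z 0.6903579962016686 -0.3743208611899145 -3.7052351489544635 t 14.7667
```

```bash
python3 -c "
from T import *
print(w(-.083,.032))"; python3 plan.py .4787 .0443 .105 108 10
```

```text
[0.4787 0.0443]
from [0.4773 0.0377 0.2169] [179.1757   0.3726 111.9469] F [ 0.7722 -0.1427 -3.7052] t 14.7667 w 0.02405769056590113
[ 0.6  0.2 11.2] [ 0.6  0.2 11.2] [ 0.6  0.2 11.2] [ 0.6  0.3 11.2] [ 0.6  0.3 11.2]
[ 0.6  0.3 11.2] [ 0.6  0.3 11.2] [ 0.6  0.3 11.2] [ 0.6  0.3 11.2] [ 0.6  0.3 11.2]
turn/row [0.0837 0.0344 0.395 ]
```

Emit:
play_rows:
  commands:
    - {"dx": 0.002, "dy": 0, "dz": 0.011, "ax": 0.2, "ay": 0.1, "az": 1}
    - {"dx": 0.002, "dy": 0, "dz": 0.011, "ax": 0.2, "ay": 0.1, "az": 1}
    - {"dx": 0.002, "dy": 0, "dz": 0.011, "ax": 0.2, "ay": 0.1, "az": 1}
    - {"dx": 0.001, "dy": 0, "dz": 0.011, "ax": 0.2, "ay": 0.1, "az": 0.5}
    - {"dx": 0, "dy": 0, "dz": 0.011, "ax": 0, "ay": 0, "az": 0.5}

```text
time_s: 15.18
ee_pos: [0.4768, 0.0456, 0.1608]
eef_rot: [3.137, -0.0, 1.858]
force: [0.1, -0.4, -3.7]
grip_width: 0.0239
```

Emit:
play_rows:
  commands:
    - {"dx": 0, "dy": 0, "dz": 0.011, "ax": 0, "ay": 0, "az": 0}
    - {"dx": 0, "dy": 0, "dz": 0.011, "ax": 0, "ay": 0, "az": 0}
    - {"dx": 0, "dy": 0, "dz": 0.011, "ax": 0, "ay": 0, "az": 0}
    - {"dx": 0, "dy": 0, "dz": 0.01, "ax": 0, "ay": 0, "az": 0}
    - {"dx": 0, "dy": 0, "dz": 0.005, "ax": 0, "ay": 0, "az": 0}

```text
time_s: 15.6
ee_pos: [0.4759, 0.0472, 0.1056]
eef_rot: [-3.141, -0.002, 1.841]
force: [0.9, -0.2, -5.7]
grip_width: 0.0236
```

```bash
python3 T.py; python3 plan.py .4787 .0443 .105 108 4
```

```text
tray xy mm [-84.7738  35.6217] z 105.61629401838363 tip z 35.71629401838362 [-179.9858   -0.122   105.5064] F e,n,z 0.8315151043619888 -0.462665440313022 -5.668670062773849 t 15.6
from [0.4759 0.0472 0.1056] [-179.9858   -0.122   105.5064] F [ 0.9338 -0.1831 -5.6687] t 15.6 w 0.023591692194390515
[-0.9  0.5  0.2] [-0.9  0.5  0.2] [-0.9  0.5  0.2] [-0.9  0.5  0.2] turn/row [-0.0029 -0.0306 -0.6234]
```

Emit:
play_rows:
  commands:
    - {"dx": -0.001, "dy": 0.001, "dz": 0.001, "ax": 0, "ay": 0, "az": -0.8}
    - {"dx": -0.001, "dy": 0.001, "dz": 0, "ax": 0, "ay": 0, "az": -0.8}
    - {"dx": -0.001, "dy": 0, "dz": 0, "ax": 0, "ay": 0, "az": -0.5}
    - {"dx": 0, "dy": 0, "dz": 0, "ax": 0, "ay": 0, "az": 0}
    - {"dx": 0, "dy": 0, "dz": 0, "ax": 0, "ay": 0, "az": 0}

```text
time_s: 16.02
ee_pos: [0.479, 0.0451, 0.1037]
eef_rot: [-3.14, -0.003, 1.877]
force: [0.4, 0.2, -2.6]
grip_width: 0.0238
```

```bash
python3 T.py; python3 plan.py .4787 .0443 .0925 108 4
```

```text
tray xy mm [-82.4591  32.6518] z 103.66394839681296 tip z 33.76394839681295 [-179.9066   -0.1532  107.562 ] F e,n,z 0.44164933398139117 0.10153056792347515 -2.6456559611587807 t 16.0167
from [0.479  0.0451 0.1037] [-179.9066   -0.1532  107.562 ] F [ 0.3887  0.233  -2.6457] t 16.0167 w 0.023773031497431048
[-0.2 -0.1  2.8] [-0.2 -0.1  2.8] [-0.2 -0.1  2.8] [-0.2 -0.1  2.8] turn/row [-0.0232 -0.0384 -0.1095]
```

Emit:
play_rows:
  commands:
    - {"dx": -0.0005, "dy": 0, "dz": 0.004, "ax": 0, "ay": -0.1, "az": -0.4}
    - {"dx": 0, "dy": 0, "dz": 0.004, "ax": 0, "ay": 0, "az": 0}
    - {"dx": 0, "dy": 0, "dz": 0.004, "ax": 0, "ay": 0, "az": 0}
    - {"dx": 0, "dy": 0, "dz": 0.002, "ax": 0, "ay": 0, "az": 0}
    - {"dx": 0, "dy": 0, "dz": 0.002, "ax": 0, "ay": 0, "az": 0}

```text
time_s: 16.43
ee_pos: [0.4797, 0.0445, 0.0874]
eef_rot: [3.141, 0.0, 1.884]
force: [-0.1, -0.0, -3.6]
grip_width: 0.0235
```

```bash
python3 T.py
```

```text
tray xy mm [-81.8988  31.9114] z 87.3643343392571 tip z 17.464334339257093 [179.9526   0.0004 107.9595] F e,n,z -0.056122559229528 0.016739834027230966 -3.6058698694715683 t 16.4333
```

Already below the rib tops without contact. Lower another 8 mm.

Emit:
play_rows:
  commands:
    - {"dx": 0, "dy": 0, "dz": 0.002, "ax": 0, "ay": 0, "az": 0}
    - {"dx": 0, "dy": 0, "dz": 0.002, "ax": 0, "ay": 0, "az": 0}
    - {"dx": 0, "dy": 0, "dz": 0.002, "ax": 0, "ay": 0, "az": 0}
    - {"dx": 0, "dy": 0, "dz": 0.001, "ax": 0, "ay": 0, "az": 0}
    - {"dx": 0, "dy": 0, "dz": 0, "ax": 0, "ay": 0, "az": 0}

```text
time_s: 16.85
ee_pos: [0.4795, 0.0446, 0.079]
eef_rot: [-3.141, -0.0, 1.884]
force: [-0.3, 0.2, -4.4]
grip_width: 0.0236
```

```bash
python3 T.py
```

```text
tray xy mm [-82.1546  32.0172] z 78.96152413828241 tip z 9.061524138282408 [-179.9932   -0.0157  107.9553] F e,n,z -0.2419899397664075 0.3107387426920222 -4.367805515658753 t 16.85
```

Emit:
play_rows:
  commands:
    - {"dx": 0, "dy": 0.003, "dz": 0, "ax": 0, "ay": 0, "az": 0}
    - {"dx": 0, "dy": 0.003, "dz": 0, "ax": 0, "ay": 0, "az": 0}
    - {"dx": 0, "dy": 0.003, "dz": 0, "ax": 0, "ay": 0, "az": 0}
    - {"dx": 0, "dy": 0.003, "dz": 0, "ax": 0, "ay": 0, "az": 0}
    - {"dx": 0, "dy": 0.003, "dz": 0, "ax": 0, "ay": 0, "az": 0}

```text
time_s: 17.27
ee_pos: [0.4951, 0.0495, 0.0793]
eef_rot: [3.141, -0.0, 1.884]
force: [-0.6, -0.4, -4.2]
grip_width: 0.0239
```

```bash
python3 T.py
```

```text
tray xy mm [-65.7603  31.9057] z 79.29878843840865 tip z 9.398788438408644 [179.9815  -0.006  107.9442] F e,n,z -0.735384106052674 -0.19927096820025728 -4.235010512791062 t 17.2667
```

Emit:
play_rows:
  commands:
    - {"dx": 0, "dy": 0.003, "dz": 0.0001, "ax": 0, "ay": 0, "az": 0}
    - {"dx": 0, "dy": 0.003, "dz": 0.0001, "ax": 0, "ay": 0, "az": 0}
    - {"dx": 0, "dy": 0.003, "dz": 0.0001, "ax": 0, "ay": 0, "az": 0}
    - {"dx": 0, "dy": 0.003, "dz": 0.0001, "ax": 0, "ay": 0, "az": 0}
    - {"dx": 0, "dy": 0.003, "dz": 0.0001, "ax": 0, "ay": 0, "az": 0}

```text
time_s: 17.68
ee_pos: [0.5107, 0.0547, 0.0786]
eef_rot: [-3.141, -0.0, 1.884]
force: [-1.1, -0.4, -3.4]
grip_width: 0.0239
```

```bash
python3 T.py
```

```text
tray xy mm [-49.3024  31.9978] z 78.58674320571012 tip z 8.686743205710115 [-179.9494   -0.0176  107.9577] F e,n,z -1.1670587860784334 -0.0702595752149033 -3.4155701716088385 t 17.6833
```

Emit:
play_rows:
  commands:
    - {"dx": 0, "dy": 0.002, "dz": 0, "ax": 0, "ay": 0, "az": 0}
    - {"dx": 0, "dy": 0.002, "dz": 0, "ax": 0, "ay": 0, "az": 0}
    - {"dx": 0, "dy": 0.002, "dz": 0, "ax": 0, "ay": 0, "az": 0}
    - {"dx": 0, "dy": 0.001, "dz": 0, "ax": 0, "ay": 0, "az": 0}
    - {"dx": 0, "dy": 0.001, "dz": 0, "ax": 0, "ay": 0, "az": 0}

```text
time_s: 18.1
ee_pos: [0.5191, 0.0575, 0.0783]
eef_rot: [-3.14, -0.001, 1.884]
force: [-1.0, 0.1, -3.6]
grip_width: 0.0236
```

```bash
python3 T.py
```

```text
tray xy mm [-40.4353  32.0508] z 78.25771746249562 tip z 8.357717462495614 [-179.8917   -0.0299  107.9628] F e,n,z -0.9009136116444973 0.3664468159576791 -3.6191247011918155 t 18.1
```

Emit:
play_rows:
  commands:
    - {"dx": 0, "dy": 0.001, "dz": 0, "ax": 0, "ay": 0, "az": 0}
    - {"dx": 0, "dy": 0.001, "dz": 0, "ax": 0, "ay": 0, "az": 0}
    - {"dx": 0, "dy": 0.001, "dz": 0, "ax": 0, "ay": 0, "az": 0}
    - {"dx": 0, "dy": 0.0005, "dz": 0, "ax": 0, "ay": 0, "az": 0}
    - {"dx": 0, "dy": 0.0005, "dz": 0, "ax": 0, "ay": 0, "az": 0}

```text
time_s: 18.52
ee_pos: [0.5233, 0.0588, 0.0783]
eef_rot: [-3.14, -0.001, 1.884]
force: [-0.2, 0.0, -2.9]
grip_width: 0.0239
```

```bash
python3 T.py
```

```text
tray xy mm [-36.0879  32.0352] z 78.2860755660457 tip z 8.38607556604569 [-179.8891   -0.0287  107.9595] F e,n,z -0.17580433562749717 0.06486938142016689 -2.8929502544382846 t 18.5167
```

Emit:
play_rows:
  commands:
    - {"dx": 0, "dy": 0.0005, "dz": 0, "ax": 0, "ay": 0, "az": 0}
    - {"dx": 0, "dy": 0.0005, "dz": 0, "ax": 0, "ay": 0, "az": 0}
    - {"dx": 0, "dy": 0.0005, "dz": 0, "ax": 0, "ay": 0, "az": 0}
    - {"dx": 0, "dy": 0.0005, "dz": 0, "ax": 0, "ay": 0, "az": 0}
    - {"dx": 0, "dy": 0.0005, "dz": 0, "ax": 0, "ay": 0, "az": 0}

```text
time_s: 18.93
ee_pos: [0.5258, 0.0596, 0.0782]
eef_rot: [-3.139, -0.001, 1.884]
force: [-1.4, 0.4, -4.0]
grip_width: 0.0235
```

```bash
python3 T.py
```

```text
tray xy mm [-33.4448  32.0483] z 78.22543499346123 tip z 8.32543499346123 [-179.8761   -0.0341  107.9543] F e,n,z -1.2108983241375273 0.7666608046882436 -3.9598352322352666 t 18.9333
```

Emit:
play_rows:
  commands:
    - {"dx": 0, "dy": 0.0005, "dz": 0, "ax": 0, "ay": 0, "az": 0}
    - {"dx": 0, "dy": 0.0005, "dz": 0, "ax": 0, "ay": 0, "az": 0}
    - {"dx": 0, "dy": 0.0005, "dz": 0, "ax": 0, "ay": 0, "az": 0}
    - {"dx": 0, "dy": 0.0005, "dz": 0, "ax": 0, "ay": 0, "az": 0}
    - {"dx": 0, "dy": 0.0005, "dz": 0, "ax": 0, "ay": 0, "az": 0}

```text
time_s: 19.35
ee_pos: [0.5271, 0.0601, 0.0778]
eef_rot: [-3.135, -0.001, 1.885]
force: [-4.6, -2.0, -1.6]
grip_width: 0.0237
```

```bash
python3 T.py
```

```text
tray xy mm [-32.0821  32.1216] z 77.7651110608707 tip z 7.865111060870689 [-179.6499   -0.0514  107.9858] F e,n,z -4.97212266564579 -0.5122385864974386 -1.623740074765854 t 19.35
```

Emit:
play_rows:
  commands:
    - {"dx": 0, "dy": 0.0005, "dz": 0, "ax": 0, "ay": 0, "az": 0}
    - {"dx": 0, "dy": 0.0005, "dz": 0, "ax": 0, "ay": 0, "az": 0}
    - {"dx": 0, "dy": 0.0005, "dz": 0, "ax": 0, "ay": 0, "az": 0}
    - {"dx": 0, "dy": 0.0005, "dz": 0, "ax": 0, "ay": 0, "az": 0}
    - {"dx": 0, "dy": 0.0005, "dz": 0, "ax": 0, "ay": 0, "az": 0}

```text
time_s: 19.77
ee_pos: [0.5274, 0.0604, 0.0769]
eef_rot: [-3.129, -0.002, 1.885]
force: [-4.8, -2.1, -2.8]
grip_width: 0.0239
```

```bash
python3 T.py; python3 -c "
from h import *
print(ctrl.get_obs()['moment'])"
```

```text
tray xy mm [-31.6821  32.2397] z 76.87423073232799 tip z 6.974230732327982 [-179.2746   -0.0881  108.02  ] F e,n,z -5.220294788098856 -0.47379458158644316 -2.8050060344365906 t 19.7667
[-0.4554  1.2764  0.139 ]
```

Emit:
play_rows:
  commands:
    - {"dx": 0, "dy": 0.0003, "dz": -0.001, "ax": -0.2, "ay": 0, "az": 0}
    - {"dx": 0, "dy": 0.0003, "dz": -0.0005, "ax": -0.2, "ay": 0, "az": 0}
    - {"dx": 0, "dy": 0.0003, "dz": -0.0003, "ax": -0.1, "ay": 0, "az": 0}
    - {"dx": 0, "dy": 0.0003, "dz": -0.0003, "ax": -0.1, "ay": 0, "az": 0}
    - {"dx": 0, "dy": 0.0003, "dz": -0.0003, "ax": -0.1, "ay": 0, "az": 0}

```text
time_s: 20.18
ee_pos: [0.527, 0.0604, 0.0778]
eef_rot: [-3.136, -0.002, 1.886]
force: [-5.1, -2.0, -5.4]
grip_width: 0.0236
```

```bash
python3 T.py; python3 -c "
from h import *
print(ctrl.get_obs()['moment'])"
```

```text
tray xy mm [-32.1109  32.376 ] z 77.8284161893025 tip z 7.928416189302496 [-179.6975   -0.1308  108.0368] F e,n,z -5.476673170622827 -0.27491785358982046 -5.432840021791672 t 20.1833
[-0.6862  1.3244  0.1006]
```

Emit:
play_rows:
  commands:
    - {"dx": 0, "dy": 0.0006, "dz": -0.0002, "ax": -0.2, "ay": 0, "az": 0}
    - {"dx": 0, "dy": 0.0007, "dz": -0.0002, "ax": -0.2, "ay": 0, "az": 0}
    - {"dx": 0, "dy": 0.0008, "dz": -0.0002, "ax": -0.2, "ay": 0, "az": 0}
    - {"dx": 0, "dy": 0.0008, "dz": -0.0002, "ax": -0.2, "ay": 0, "az": 0}
    - {"dx": 0, "dy": 0.0008, "dz": -0.0002, "ax": -0.2, "ay": 0, "az": 0}

```text
time_s: 20.6
ee_pos: [0.5266, 0.0603, 0.0772]
eef_rot: [3.14, -0.003, 1.886]
force: [-8.1, -4.1, -3.2]
grip_width: 0.0236
```

```bash
python3 T.py; python3 -c "
from h import *
print(ctrl.get_obs()['moment'])"
```

```text
tray xy mm [-32.4317  32.4432] z 77.22032781910853 tip z 7.3203278191085275 [179.8995  -0.1822 108.0719] F e,n,z -8.943301268710037 -1.3953224625233327 -3.1780659213672093 t 20.6
[-1.0352  2.0564  0.0743]
```

Emit:
play_rows:
  commands:
    - {"dx": 0, "dy": 0.001, "dz": -0.0008, "ax": -0.1, "ay": 0, "az": 0}
    - {"dx": 0, "dy": 0.0012, "dz": -0.0004, "ax": -0.2, "ay": 0, "az": 0}
    - {"dx": 0, "dy": 0.0012, "dz": -0.0004, "ax": -0.2, "ay": 0, "az": 0}
    - {"dx": 0, "dy": 0.0012, "dz": -0.0004, "ax": -0.2, "ay": 0, "az": 0}
    - {"dx": 0, "dy": 0.0012, "dz": -0.0004, "ax": -0.2, "ay": 0, "az": 0}

```text
time_s: 21.02
ee_pos: [0.5267, 0.0604, 0.0771]
eef_rot: [3.139, -0.005, 1.887]
force: [-9.7, -4.0, -2.1]
grip_width: 0.0235
```

```bash
python3 T.py
python3 - <<'E'
from h import *
print(ctrl.get_obs()['moment'])
im=viewer.camera('scene')[:,:,::-1];cv2.imwrite('pics/s3.png',im)
cv2.imwrite('pics/s3c.png',cv2.resize(im[180:300,215:375],None,fx=4.5,fy=4.5,interpolation=cv2.INTER_CUBIC))
E
```

```text
tray xy mm [-32.3846  32.4612] z 77.09063248849263 tip z 7.190632488492625 [179.8775  -0.259  108.1001] F e,n,z -10.51294722701002 -0.8302608353808136 -2.077702623686947 t 21.0167
[-1.2441  2.5115  0.0858]
```

View pics/s3c.png

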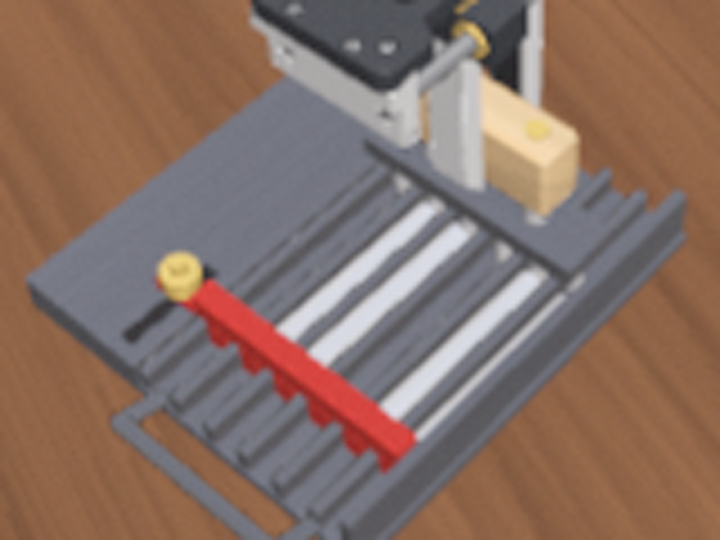

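Crop: all four blanks reach the red bar (280,330), (315,355), (390,410), (420,430); 10.5 N along the slots. I'll press slightly harder with a small yaw rock so that each blank seats.

Emit:
play_rows:
  commands:
    - {"dx": 0, "dy": 0.0013, "dz": -0.0004, "ax": -0.1, "ay": -0.1, "az": 0.2}
    - {"dx": 0, "dy": 0.0013, "dz": -0.0004, "ax": -0.1, "ay": -0.1, "az": 0.2}
    - {"dx": 0, "dy": 0.0013, "dz": -0.0004, "ax": -0.1, "ay": 0, "az": 0.2}
    - {"dx": 0, "dy": 0.0013, "dz": -0.0004, "ax": -0.1, "ay": 0, "az": 0.2}
    - {"dx": 0, "dy": 0.0013, "dz": -0.0004, "ax": -0.1, "ay": 0, "az": 0.2}

```text
time_s: 21.48
ee_pos: [0.5269, 0.0605, 0.077]
eef_rot: [-3.135, -0.002, 1.871]
force: [-10.6, -4.5, -1.8]
grip_width: 0.0238
```

```bash
python3 T.py; python3 -c "
from h import *
print(ctrl.get_obs()['moment'])"
```

```text
tray xy mm [-32.0844  32.5347] z 76.96612214954166 tip z 7.0661221495416555 [-179.6504   -0.1136  107.1927] F e,n,z -11.443519439866243 -1.0488795365811368 -1.7654488282802383 t 21.4833
[-1.2016  2.6738  0.4896]
```

Emit:
play_rows:
  commands:
    - {"dx": 0, "dy": 0.0013, "dz": -0.0004, "ax": -0.2, "ay": 0, "az": -0.3}
    - {"dx": 0, "dy": 0.0013, "dz": -0.0004, "ax": -0.2, "ay": 0, "az": -0.3}
    - {"dx": 0, "dy": 0.0013, "dz": -0.0004, "ax": -0.2, "ay": 0, "az": -0.3}
    - {"dx": 0, "dy": 0.0013, "dz": -0.0004, "ax": -0.2, "ay": 0, "az": -0.3}
    - {"dx": 0, "dy": 0.0013, "dz": -0.0004, "ax": -0.2, "ay": 0, "az": -0.3}

```text
time_s: 21.9
ee_pos: [0.5271, 0.0606, 0.0769]
eef_rot: [-3.136, -0.004, 1.899]
force: [-11.7, -5.0, -0.8]
grip_width: 0.0238
```

```bash
python3 T.py; python3 -c "
from h import *
print(ctrl.get_obs()['moment'])"
```

```text
tray xy mm [-31.8561  32.5569] z 76.87230228696049 tip z 6.972302286960485 [-179.6708   -0.2016  108.7898] F e,n,z -12.667920957803226 -1.1024801225993237 -0.8208592916397818 t 21.9
[-1.4018  2.7726 -0.3519]
```

Emit:
play_rows:
  commands:
    - {"dx": 0, "dy": 0.0013, "dz": -0.0004, "ax": -0.2, "ay": 0, "az": 0.3}
    - {"dx": 0, "dy": 0.0013, "dz": -0.0004, "ax": -0.1, "ay": 0, "az": 0.2}
    - {"dx": 0, "dy": 0.0013, "dz": -0.0003, "ax": -0.1, "ay": 0, "az": 0.1}
    - {"dx": 0, "dy": 0.0013, "dz": -0.0003, "ax": -0.1, "ay": 0, "az": 0}
    - {"dx": 0, "dy": 0.0013, "dz": -0.0003, "ax": -0.1, "ay": 0, "az": 0}

```text
time_s: 22.32
ee_pos: [0.5275, 0.0607, 0.0768]
eef_rot: [-3.13, -0.005, 1.887]
force: [-10.6, -4.9, 0.5]
grip_width: 0.0236
```

```bash
python3 T.py; python3 -c "
from h import *
print(ctrl.get_obs()['moment'])"
```

```text
tray xy mm [-31.497   32.4805] z 76.78402813738441 tip z 6.884028137384405 [-179.325    -0.2903  108.1447] F e,n,z -11.626124631573395 -1.3996119936864722 0.490493594533698 t 22.3167
[-1.1978  2.7715  0.1257]
```

Emit:
play_rows:
  commands:
    - {"dx": 0, "dy": -0.001, "dz": -0.0005, "ax": 0, "ay": 0, "az": 0}
    - {"dx": 0, "dy": -0.003, "dz": -0.001, "ax": -0.2, "ay": -0.1, "az": 0}
    - {"dx": 0, "dy": -0.005, "dz": -0.001, "ax": -0.2, "ay": -0.1, "az": 0}
    - {"dx": 0, "dy": -0.005, "dz": 0, "ax": -0.2, "ay": -0.1, "az": 0}
    - {"dx": 0, "dy": -0.002, "dz": 0, "ax": 0, "ay": 0, "az": 0}

```text
time_s: 22.73
ee_pos: [0.5135, 0.0558, 0.0808]
eef_rot: [3.135, 0.002, 1.887]
force: [-0.1, -1.3, -4.5]
grip_width: 0.0236
```

Emit:
play_rows:
  commands:
    - {"dx": 0, "dy": 0, "dz": -0.01, "ax": 0, "ay": 0, "az": 0}
    - {"dx": 0, "dy": 0, "dz": -0.02, "ax": 0, "ay": 0, "az": 0}
    - {"dx": 0, "dy": 0, "dz": -0.03, "ax": 0, "ay": 0, "az": 0}
    - {"dx": 0, "dy": 0, "dz": -0.03, "ax": 0, "ay": 0, "az": 0}
    - {"dx": 0, "dy": 0, "dz": -0.03, "ax": 0, "ay": 0, "az": 0}

```text
time_s: 23.15
ee_pos: [0.5094, 0.0555, 0.2027]
eef_rot: [-3.141, -0.001, 1.887]
force: [0.4, -0.5, -4.2]
grip_width: 0.0239
```

```bash
python3 T.py; python3 plan.py .53 -.255 .2 5.45 20;  python3 - <<'E'
from T import *
import pickle
viewer.camera('wrist');c=cam('wrist');im=viewer.camera('wrist')[:,:,::-1];cv2.imwrite('pics/w7.png',im);pickle.dump(c,open('w7.pkl','wb'))
hsv=cv2.cvtColor(im,cv2.COLOR_BGR2HSV)
m=cv2.inRange(hsv,(0,0,185),(180,45,255))
cs,_=cv2.findContours(m,0,1)
for q in cs:
    if cv2.contourArea(q)<150: continue
    r=cv2.minAreaRect(q);P=plane(c,cv2.boxPoints(r),.014);tt=np.array([t(p) for p in P])*1000
    if abs(tt).max()<130: print('blank x %.1f..%.1f y %.1f..%.1f'%(tt[:,0].min(),tt[:,0].max(),tt[:,1].min(),tt[:,1].max()),r[0])
E
```

```text
tray xy mm [-50.3296  33.209 ] z 202.7238241565403 tip z 132.8238241565403 [-179.952    -0.0667  108.0921] F e,n,z 0.2702944201612388 -0.5641442773186385 -4.156576270514137 t 23.15
from [0.5094 0.0555 0.2027] [-179.952    -0.0667  108.0921] F [ 0.4314 -0.453  -4.1566] t 23.15 w 0.02386920346249685
[-15.1  -3.8   0.1] [-15.4  -2.5   0.1] [-15.5  -1.1   0.1] [-15.6   0.3   0.1] [-15.5   1.7   0.1]
[-15.3   3.1   0.1] [-14.9   4.4   0.1] [-14.5   5.7   0.1] [-13.9   7.    0.1] [-13.2   8.2   0.1]
[-12.4   9.4   0.1] [-11.5  10.4   0.1] [-10.6  11.4   0.1] [-9.5 12.3  0.1] [-8.3 13.1  0.1]
[-7.1 13.8  0.1] [-5.9 14.4  0.1] [-4.6 14.9  0.1] [-3.2 15.2  0.1] [-1.8 15.5  0.1]
turn/row [-0.0047 -0.0002  5.1321]
blank x -18.9..30.1 y -112.8..-15.9 (359.6588439941406, 255.96469116210938)
blank x -123.4..-75.0 y -112.4..-14.8 (283.6512145996094, 255.46096801757812)
blank x -16.6..72.1 y -4.9..6.1 (378.5, 211.0)
blank x -17.0..71.9 y 14.1..24.8 (378.9999694824219, 197.0)
blank x -19.2..72.5 y 55.7..66.0 (380.0, 165.0)
blank x -28.3..72.1 y 75.7..85.8 (377.0, 149.0)
```

Blank +x ends at 72.1, 71.9, 72.5, 72.1 mm: flush within 0.6 mm. Check whether the rake slipped in the grip, and go back to the rest.

```bash
python3 - <<'E'
import cv2,numpy as np
for t in('w5','w7'):
    h=cv2.cvtColor(cv2.imread(f'pics/{t}.png'),cv2.COLOR_BGR2HSV);m=cv2.inRange(h,(14,45,225),(30,90,255));m[:,:295]=0;m[:,350:]=0;m[:170]=0;m[285:]=0
    cs,_=cv2.findContours(m,0,1);q=max(cs,key=cv2.contourArea);print(t,cv2.boundingRect(q),cv2.minAreaRect(q))
    g=cv2.cvtColor(cv2.imread(f'pics/{t}.png'),cv2.COLOR_BGR2GRAY)[140:180,290:355]
    b=(np.array(cv2.inRange(h,(0,0,60),(180,60,140)))[140:180,290:355]);v,u=np.where(b>0);print(u.min()+290,u.max()+290,v.min()+140)
E
python3 plan.py .5523 -.2714 .2 5.45 15
```

```text
w5 (300, 189, 44, 96) ((321.5, 236.5), (95.0, 43.0), 90.0)
290 353 140
w7 (300, 188, 45, 97) ((322.0, 236.0), (96.0, 44.0), 90.0)
290 354 140
from [0.5116 0.0557 0.2065] [179.546    0.076  108.0967] F [ 0.4774  0.2939 -4.5792] t 23.25 w 0.023699167401392704
[-21.6  -4.2   0.4] [-21.9  -1.6   0.4] [-21.9   1.    0.4] [-21.7   3.6   0.5] [-21.1   6.2   0.5]
[-20.2   8.7   0.5] [-19.   11.    0.5] [-17.6  13.2   0.5] [-15.9  15.2   0.5] [-14.   17.    0.5]
[-11.8  18.5   0.5] [-9.5 19.8  0.5] [-7.1 20.8  0.5] [-4.6 21.5  0.5] [-2.  21.9  0.4]
turn/row [ 0.0262 -0.0235  6.8431]
```

No slip. Go back to the rest.

Emit:
play_rows:
  commands:
    - {"dx": -0.022, "dy": -0.004, "dz": 0, "ax": 0.1, "ay": 0, "az": 6.8}
    - {"dx": -0.022, "dy": -0.002, "dz": 0, "ax": 0.1, "ay": 0, "az": 6.8}
    - {"dx": -0.022, "dy": 0.001, "dz": 0, "ax": 0, "ay": 0, "az": 6.8}
    - {"dx": -0.022, "dy": 0.004, "dz": 0, "ax": 0, "ay": 0, "az": 6.8}
    - {"dx": -0.021, "dy": 0.006, "dz": 0, "ax": 0, "ay": 0, "az": 6.8}

```text
time_s: 23.67
ee_pos: [0.5247, -0.0544, 0.2071]
eef_rot: [3.135, -0.004, 1.278]
force: [0.4, -1.2, -3.8]
grip_width: 0.0242
```

Emit:
play_rows:
  commands:
    - {"dx": -0.02, "dy": 0.009, "dz": 0, "ax": 0, "ay": 0, "az": 6.8}
    - {"dx": -0.019, "dy": 0.011, "dz": 0, "ax": 0, "ay": 0, "az": 6.8}
    - {"dx": -0.018, "dy": 0.013, "dz": 0, "ax": 0, "ay": 0, "az": 6.8}
    - {"dx": -0.016, "dy": 0.015, "dz": 0, "ax": 0, "ay": 0, "az": 6.8}
    - {"dx": -0.014, "dy": 0.017, "dz": 0, "ax": 0, "ay": 0, "az": 6.8}

```text
time_s: 24.08
ee_pos: [0.5344, -0.1691, 0.2042]
eef_rot: [3.141, -0.006, 0.654]
force: [0.4, -0.4, -3.8]
grip_width: 0.0234
```

```bash
python3 plan.py .5523 -.2714 .2 5.45 5
```

```text
from [ 0.5344 -0.1691  0.2042] [179.9724  -0.3181  37.4802] F [ 0.4493 -0.4001 -3.7758] t 24.0833 w 0.02336156972160174
[-9.6 18.4  0.8] [-7.5 19.4  0.8] [-5.3 20.1  0.8] [-3.  20.6  0.8] [-0.7 20.8  0.8]
turn/row [-0.0124 -0.0635  6.406 ]
```

Emit:
play_rows:
  commands:
    - {"dx": -0.01, "dy": 0.018, "dz": 0.001, "ax": 0, "ay": -0.1, "az": 6.4}
    - {"dx": -0.008, "dy": 0.019, "dz": 0.001, "ax": 0, "ay": -0.1, "az": 6.4}
    - {"dx": -0.005, "dy": 0.02, "dz": 0.001, "ax": 0, "ay": 0, "az": 6.4}
    - {"dx": -0.003, "dy": 0.02, "dz": 0.001, "ax": 0, "ay": 0, "az": 5.5}
    - {"dx": 0, "dy": 0.015, "dz": 0, "ax": 0, "ay": 0, "az": 4}

```text
time_s: 24.5
ee_pos: [0.5485, -0.2706, 0.1965]
eef_rot: [-3.138, 0.001, 0.122]
force: [-0.6, 0.5, -3.1]
grip_width: 0.024
```

Emit:
play_rows:
  commands:
    - {"dx": 0, "dy": 0, "dz": 0, "ax": 0, "ay": 0, "az": 0}
    - {"dx": 0, "dy": 0, "dz": 0, "ax": 0, "ay": 0, "az": 0}
    - {"dx": 0, "dy": 0, "dz": 0, "ax": 0, "ay": 0, "az": 0}
    - {"dx": 0, "dy": 0, "dz": 0, "ax": 0, "ay": 0, "az": 0}
    - {"dx": 0, "dy": 0, "dz": 0, "ax": 0, "ay": 0, "az": 0}

```text
time_s: 24.92
ee_pos: [0.5475, -0.2713, 0.1936]
eef_rot: [-3.136, 0.004, 0.121]
force: [-0.4, -0.5, -4.0]
grip_width: 0.0239
```

```bash
python3 plan.py .5523 -.2714 .14 5.45 5
```

```text
from [ 0.5475 -0.2713  0.1936] [-179.6862    0.2383    6.927 ] F [-0.4155 -0.452  -3.9668] t 24.9167 w 0.023926662317880005
[ 1.   0.2 10.7] [ 1.   0.2 10.7] [ 1.   0.2 10.7] [ 1.   0.1 10.7] [ 1.   0.1 10.7]
turn/row [-0.0621  0.0485  0.2953]
```

Emit:
play_rows:
  commands:
    - {"dx": 0.002, "dy": 0, "dz": 0.01, "ax": -0.1, "ay": 0.1, "az": 0.5}
    - {"dx": 0.002, "dy": 0, "dz": 0.012, "ax": -0.1, "ay": 0.1, "az": 0.5}
    - {"dx": 0.001, "dy": 0, "dz": 0.012, "ax": -0.1, "ay": 0, "az": 0.4}
    - {"dx": 0, "dy": 0, "dz": 0.012, "ax": 0, "ay": 0, "az": 0}
    - {"dx": 0, "dy": 0, "dz": 0.005, "ax": 0, "ay": 0, "az": 0}

```text
time_s: 25.33
ee_pos: [0.5538, -0.2679, 0.1405]
eef_rot: [3.139, -0.003, 0.1]
force: [-0.4, 1.1, -4.2]
grip_width: 0.0238
```

```bash
python3 plan.py .5523 -.2714 .120 5.45 5
```

```text
from [ 0.5538 -0.2679  0.1405] [179.8774  -0.1633   5.7011] F [-0.3571  1.0864 -4.1656] t 25.3333 w 0.02381870652470767
[-0.4  0.7  4.1] [-0.4  0.7  4.1] [-0.4  0.7  4.1] [-0.4  0.7  4.1] [-0.4  0.7  4.1]
turn/row [ 0.0244 -0.0327  0.0502]
```

Emit:
play_rows:
  commands:
    - {"dx": -0.001, "dy": 0.0015, "dz": 0.003, "ax": 0.1, "ay": -0.1, "az": 0.2}
    - {"dx": 0, "dy": 0.001, "dz": 0.004, "ax": 0, "ay": 0, "az": 0}
    - {"dx": 0, "dy": 0.001, "dz": 0.004, "ax": 0, "ay": 0, "az": 0}
    - {"dx": 0, "dy": 0, "dz": 0.004, "ax": 0, "ay": 0, "az": 0}
    - {"dx": 0, "dy": 0, "dz": 0, "ax": 0, "ay": 0, "az": 0}

```text
time_s: 25.75
ee_pos: [0.5532, -0.2708, 0.1232]
eef_rot: [-3.141, -0.0, 0.097]
force: [0.7, -0.3, -4.2]
grip_width: 0.0237
```

```bash
python3 plan.py .5523 -.2714 .083 5.45 5
```

```text
from [ 0.5532 -0.2708  0.1232] [-179.9819   -0.0179    5.5536] F [ 0.6515 -0.253  -4.1726] t 25.75 w 0.023656969135661222
[-0.2  0.1  8. ] [-0.2  0.1  8. ] [-0.2  0.1  8. ] [-0.2  0.1  8. ] [-0.2  0.1  8. ]
turn/row [-0.0036 -0.0036  0.0207]
```

Well aligned; lower into the slot.

Emit:
play_rows:
  commands:
    - {"dx": 0, "dy": 0.0005, "dz": 0.005, "ax": 0, "ay": 0, "az": 0.1}
    - {"dx": 0, "dy": 0, "dz": 0.006, "ax": 0, "ay": 0, "az": 0}
    - {"dx": 0, "dy": 0, "dz": 0.006, "ax": 0, "ay": 0, "az": 0}
    - {"dx": 0, "dy": 0, "dz": 0.006, "ax": 0, "ay": 0, "az": 0}
    - {"dx": 0, "dy": 0, "dz": 0.004, "ax": 0, "ay": 0, "az": 0}

```text
time_s: 26.17
ee_pos: [0.5538, -0.2719, 0.0952]
eef_rot: [3.14, -0.003, 0.095]
force: [1.5, 0.4, -5.0]
grip_width: 0.0241
```

```bash
python3 plan.py .5523 -.2714 .083 5.45 5
```

```text
from [ 0.5538 -0.2719  0.0952] [179.9246  -0.1479   5.4363] F [ 1.5397  0.4286 -4.9616] t 26.1667 w 0.02409727553716852
[-0.3 -0.1  2.4] [-0.3 -0.1  2.4] [-0.3 -0.1  2.4] [-0.3 -0.1  2.4] [-0.3 -0.1  2.4]
turn/row [ 0.0151 -0.0296 -0.0028]
```

Emit:
play_rows:
  commands:
    - {"dx": -0.001, "dy": 0, "dz": 0.003, "ax": 0, "ay": -0.1, "az": 0}
    - {"dx": 0, "dy": 0, "dz": 0.003, "ax": 0, "ay": 0, "az": 0}
    - {"dx": 0, "dy": 0, "dz": 0.003, "ax": 0, "ay": 0, "az": 0}
    - {"dx": 0, "dy": 0, "dz": 0.002, "ax": 0, "ay": 0, "az": 0}
    - {"dx": 0, "dy": 0, "dz": 0.001, "ax": 0, "ay": 0, "az": 0}

```text
time_s: 26.58
ee_pos: [0.5524, -0.2718, 0.0809]
eef_rot: [3.141, 0.001, 0.095]
force: [-9.0, 2.4, 14.8]
grip_width: 0.0239
```

```bash
python3 plan.py .5523 -.2714 .0809 5.45 5
```

```text
from [ 0.5524 -0.2718  0.0809] [179.9735   0.035    5.4354] F [-9.0243  2.4371 14.7536] t 26.5833 w 0.02393837261542546
[-0.  -0.1  0. ] [-0.  -0.1  0. ] [-0.  -0.1  0. ] [-0.  -0.1  0. ] [-0.  -0.1  0. ]
turn/row [ 0.0053  0.007  -0.0029]
```

Seated. Ease off and release.

Emit:
play_rows:
  commands:
    - {"dx": 0, "dy": 0, "dz": -0.0003, "ax": 0, "ay": 0, "az": 0}
    - {"dx": 0, "dy": 0, "dz": 0, "ax": 0, "ay": 0, "az": 0}
    - {"dx": 0, "dy": 0, "dz": 0, "ax": 0, "ay": 0, "az": 0}
    - {"dx": 0, "dy": 0, "dz": 0, "ax": 0, "ay": 0, "az": 0}
    - {"dx": 0, "dy": 0, "dz": 0, "ax": 0, "ay": 0, "az": 0}

```text
time_s: 27.0
ee_pos: [0.5527, -0.2719, 0.0818]
eef_rot: [3.14, -0.0, 0.095]
force: [-0.7, 0.2, -3.9]
grip_width: 0.0239
```

Emit:
play_rows:
  commands:
    - {"dx": 0, "dy": 0, "dz": 0, "ax": 0, "ay": 0, "az": 0}
    - {"dx": 0, "dy": 0, "dz": 0, "ax": 0, "ay": 0, "az": 0}
    - {"dx": 0, "dy": 0, "dz": 0, "ax": 0, "ay": 0, "az": 0}
    - {"dx": 0, "dy": 0, "dz": 0, "ax": 0, "ay": 0, "az": 0}
    - {"dx": 0, "dy": 0, "dz": 0, "ax": 0, "ay": 0, "az": 0}
  claw: 1

```text
time_s: 27.42
ee_pos: [0.5538, -0.2725, 0.0836]
eef_rot: [3.138, -0.004, 0.095]
force: [-1.1, 0.2, -0.3]
grip_width: 0.0533
```

Emit:
play_rows:
  commands:
    - {"dx": 0, "dy": 0, "dz": 0, "ax": 0, "ay": 0, "az": 0}
    - {"dx": 0, "dy": 0, "dz": 0, "ax": 0, "ay": 0, "az": 0}
    - {"dx": 0, "dy": 0, "dz": 0, "ax": 0, "ay": 0, "az": 0}
    - {"dx": 0, "dy": 0, "dz": 0, "ax": 0, "ay": 0, "az": 0}
    - {"dx": 0, "dy": 0, "dz": 0, "ax": 0, "ay": 0, "az": 0}

```text
time_s: 27.83
ee_pos: [0.5539, -0.2726, 0.084]
eef_rot: [3.138, -0.004, 0.095]
force: [0.2, 0.2, 0.9]
grip_width: 0.0871
```

Emit:
play_rows:
  commands:
    - {"dx": 0, "dy": 0, "dz": -0.01, "ax": 0, "ay": 0, "az": 0}
    - {"dx": 0, "dy": 0, "dz": -0.025, "ax": 0, "ay": 0, "az": 0}
    - {"dx": 0, "dy": 0, "dz": -0.03, "ax": 0, "ay": 0, "az": 0}
    - {"dx": 0, "dy": 0, "dz": -0.03, "ax": 0, "ay": 0, "az": 0}
    - {"dx": 0, "dy": 0, "dz": -0.03, "ax": 0, "ay": 0, "az": 0}

```text
time_s: 28.25
ee_pos: [0.5509, -0.2708, 0.2089]
eef_rot: [-3.138, 0.006, 0.095]
force: [-0.2, -0.3, -0.6]
grip_width: 0.0941
```

```bash
python3 plan.py .4787 -.2 .27 5.45 5
python3 - <<'E'
from h import *
s=viewer.camera('scene')[:,:,::-1];cv2.imwrite('pics/s4.png',s)
cv2.imwrite('pics/s4c.png',cv2.resize(s[90:310,190:400],None,fx=2.7,fy=2.7,interpolation=cv2.INTER_CUBIC))
E
```

```text
from [ 0.5509 -0.2708  0.2089] [-179.7989    0.3563    5.437 ] F [-0.1758 -0.3168 -0.5952] t 28.25 w 0.0940677007125809
[-13.1 -15.5 -12.1] [-13.1 -15.5 -12.1] [-13.1 -15.5 -12.1] [-13.1 -15.5 -12.2] [-13.  -15.5 -12.2]
turn/row [-0.0402  0.0713 -0.0027]
```

View pics/s4c.png

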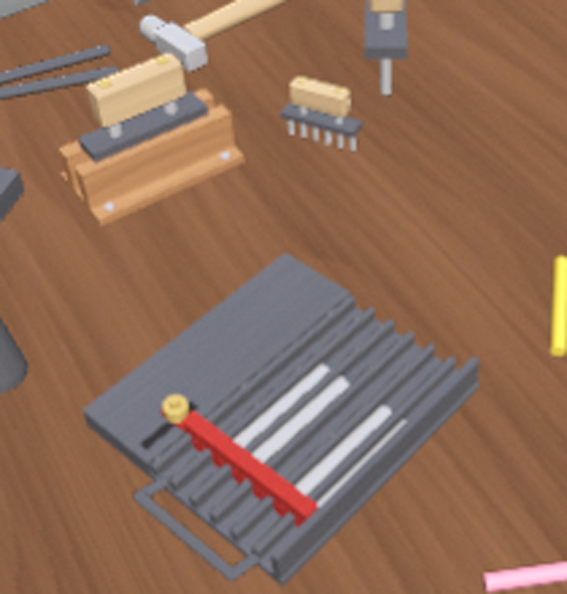

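Crop: the rake stands upright in the rest (145,110), and four blanks sit in slots against the red bar (240-320, 440-500). The look-alikes are undisturbed and the gripper is clear. Handing in.

```bash
python3 -c "
from station import workorder
print(workorder.hand_in())"
```

```text
the job is handed in; nothing more can be done
None
```

The job is handed in at about 28 s of the 72 s allowed. All four blanks are in slots against the red stop bar, and the rake is back upright in its rest.

- **Raking:** I raked once across the ribs with the mid-sized rake, starting from the ledge. The three loose blanks dropped into the slots at y 0, 20 and 80, with blank_d staying at 60. Contact was mostly 1 to 7 N, but it did not stay in the light 3 to 8 N range throughout. The first touchdown on the ledge read about 19 N down. At the first rib the rake read about 17 N sideways and 14 N down, so I raised it. Both readings are under the 35 N limit.
- **Combing:** I turned the rake and pressed the blanks on the stop with 10.5 to 12.7 N along the slots, rocking the rake slightly in yaw so that each blank seated. The force never read above about 13 N in that direction.
- **Putting the rake back:** The gripped rake read about 19 N on the rest as it seated. I eased off, then opened the gripper and lifted clear.

**Last checks:**
- A wrist picture after combing put the blanks' stop ends at x 71.9 to 72.5 mm, level within 0.6 mm. The stop edge itself measured about 67 mm in an earlier picture, using the bar-top height. I put the 5 mm difference down to that assumed height and did not re-measure it.
- The final scene picture shows the rake upright in the rest, the blanks at the bar, and nothing in that view visibly moved.
- The measured grip-top height was 106 mm against 109 mm from the text, a small disagreement.

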